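# Clear the studio table: nest the mixing cups, sort markers and knives

## Task

The painting session is over, clear the table: nest all the empty mixing cups upright into one straight stack standing in the round steel tray, and lay every paint marker flat in the blue bin and every filling knife flat in the yellow bin, in any order. Let go of everything and leave the roll of tape and the paint jar where they are.

Things in the scene. Friction and masses are not known exactly. Their poses are not given: they have to be found in the camera images.
- cup1: empty white mixing cup, a tapered tumbler: 72 mm high, 70 mm across the rim, 46 mm across the foot, wall 2 mm, inner floor 23 mm above the underside, 60 g. Stands open side up. Origin: centre of the underside, z up to the rim. A cup set into a like cup comes to rest on its inner floor, 23 mm higher, with about 1 mm of play. May be absent.
- cup2: empty red mixing cup, a tapered tumbler: 72 mm high, 70 mm across the rim, 46 mm across the foot, wall 2 mm, inner floor 23 mm above the underside, 60 g. Stands open side up. Origin: centre of the underside, z up to the rim. A cup set into a like cup comes to rest on its inner floor, 23 mm higher, with about 1 mm of play. May be absent.
- cup3: empty green mixing cup, a tapered tumbler: 72 mm high, 70 mm across the rim, 46 mm across the foot, wall 2 mm, inner floor 23 mm above the underside, 60 g. Stands open side up. Origin: centre of the underside, z up to the rim. A cup set into a like cup comes to rest on its inner floor, 23 mm higher, with about 1 mm of play. May be absent.
- cup4: empty grey mixing cup, a tapered tumbler: 72 mm high, 70 mm across the rim, 46 mm across the foot, wall 2 mm, inner floor 23 mm above the underside, 60 g. Stands open side up. Origin: centre of the underside, z up to the rim. A cup set into a like cup comes to rest on its inner floor, 23 mm higher, with about 1 mm of play. May be absent.
- wash_tray: round steel tray, fixed, 164 mm across, rim 14 mm high, floor 4 mm thick. Origin: centre of the underside.
- marker1: thick paint marker with an eight-sided white barrel and red cap, 140 mm long, 22 mm across the flats, 45 g, lying on a flat. Origin: middle of its axis (11 mm above what it lies on), x along the axis to the cap. May be absent.
- marker2: thick paint marker with an eight-sided white barrel and green cap, 140 mm long, 22 mm across the flats, 45 g, lying on a flat. Origin: middle of its axis (11 mm above what it lies on), x along the axis to the cap. May be absent.
- marker3: thick paint marker with an eight-sided white barrel and orange cap, 140 mm long, 22 mm across the flats, 45 g, lying on a flat. Origin: middle of its axis (11 mm above what it lies on), x along the axis to the cap. May be absent.
- knife1: filling knife (scraper) lying flat, 180 mm long, 90 g: black handle 100 mm long, 26 mm wide, 18 mm thick, from x = -90 to +10 mm; steel blade 50 mm wide from x = 30 to 90 mm. Origin: half way along, at half thickness (9 mm above what it lies on), x towards the blade; it balances at about x = -14 mm. May be absent.
- knife2: filling knife (scraper) lying flat, 180 mm long, 90 g: black handle 100 mm long, 26 mm wide, 18 mm thick, from x = -90 to +10 mm; steel blade 50 mm wide from x = 30 to 90 mm. Origin: half way along, at half thickness (9 mm above what it lies on), x towards the blade; it balances at about x = -14 mm. May be absent.
- marker_bin: blue open bin for the paint markers, standing still, 240 mm long (its x) by 150 mm wide (its y), 45 mm high, wall and floor 4 mm thick. Origin: centre of the underside.
- knife_bin: yellow open bin for the filling knives, standing still, 240 mm long (its x) by 150 mm wide (its y), 45 mm high, wall and floor 4 mm thick. Origin: centre of the underside.
- tape_roll: bystander: roll of blue masking tape lying flat, 110 mm across, 36 mm high, loose. Origin: centre of the underside.
- paint_jar: bystander: closed orange paint jar, 64 mm across, 85 mm high, loose. Origin: centre of the underside.

How it is judged:
By the outcome, as a careful person would: the job done as asked, in the order asked, and still so for the second after the job is handed in, with the robot touching nothing.
Of cup1, cup2, cup3, cup4 only 3 to 4 are there at a start; the rules pass over those that are not, and their reading is None.
Of marker1, marker2, marker3, knife1, knife2 only 3 to 5 are there at a start; the rules pass over those that are not, and their reading is None.
At some moment in a run one of cup1, cup2, cup3, cup4, knife1, knife2 may be knocked a few centimetres aside while the robot is not near it.
It also fails if it takes over 210 s, if anything falls off the work surface, if the arm or the gripper's body presses on something with over 40 N, if the wrist force passes 120 N, or if a joint passes its speed limit or range.

## Robot

A 6-joint arm with a two-finger parallel gripper is mounted at the origin on the work surface. World frame = base frame: x ahead of the robot, y to its left, z up, the work surface at z = 0. Lengths are in m, angles in degrees, forces in N, time in s.
With the tool pointing down it reaches from about 0.375 to 0.9 m from the base axis. Payload 3.1 kg.
Tool frame: the origin (TCP) lies at the very end of the fingers, on their centre line; the grasp point (between the pads) lies 19 mm behind it; z points along the fingers, y is the line along which they close (so a half turn about z gives the same grasp; the last joint's range is limited). The gripper opens to 87 mm and grips with 3 to 60 N. Pads are 19 mm wide; open, the fingers measure 117 mm over their backs; the gripper's body (75 mm by 190 mm) begins 51 mm behind the grasp point.
Start: joints at [54.23, 30.224, 82.088, -0, 67.689, -10.227], TCP at [0.269, 0.564, 0.184] pointing down, gripper open.
Joint ranges: [-176.69, 176.69], [-43.24, 126.21], [12.49, 139.97], [-82, 262], [0, 151.66], [-163.58, 163.58]. Speed limits (degrees/s): [159.86, 159.86, 180, 180, 180, 180].

## Interface

Orientations are given as a 3x3 rotation matrix whose columns are the frame's x, y, z axes.
In Python, from rig import readout, viewer, ticket gives the robot as it stands.
- The arm moves only by the tool send_rows, never from a script. Its argument "moves" is a list of rows, each a list of 6 numbers: the shift along the tool's x, y, z in units of 250 mm (1.0 is 250 mm), then the turn, a rotation vector about the tool's x, y, z in units of 90 degrees (1.0 is 90 degrees). A call has 1 to 12 rows; each row is the pose to reach, as a shift and turn from the pose commanded when the call began, along the tool's axes at that moment; what a row does not reach only later rows make up. A row lasts 1/10 s, in which the tool goes at most 50 mm and 8.59 degrees, less where a joint would pass 70% of its speed; a pose out of reach is approached as far as the arm can. A call with a number of a shift or a turn outside -1 to 1 is refused whole. A call with a gripper value outside its range is refused whole. "grip" is the opening, from 0 (shut) to 1 (fully open), set as the call begins (left out, the last holds). The fingers move at their own pace and stop on an object; the grip force is fixed at half the most. Time passes only in rows, so rows that repeat a pose let the fingers close. It gives the time, the measured TCP pose, the force, the opening and the grip force at its end, in the units of the state.
- readout.read_state(): the state, without advancing time (a new reading comes with each control period).
- viewer.capture(name): name is "side" or "top" or "wrist"; returns (picture, depth): 480x640x3 uint8, red, green, blue; 480x640 float32, m along the optical axis (not along the pixel's ray), 0 where there is no reading.
- viewer.camera_info(name): a dict with "fx", "fy", "cx", "cy" (pixels), "R" (3x3) and "t" (3): a world point X has camera coordinates R X + t; the wrist camera has in their place "tool_from_camera" (4x4, takes a point from camera to tool coordinates, whose origin is the TCP and whose axes are the flange's). Camera axes: x right, y down, z forward; pixel columns grow to the right and rows downward; lengths in m; the calibration is good to about 2 mm. A picture is of the moment at which its call begins: read the wrist's pose just before it. camera_info takes no time and is no camera call.
- ticket.hand_in(): hands the job in; it is judged then, once.
The state is a dict: "time_s": time; "joint_positions": joint angles; "qvel": joint speeds; "tau": joint torques, N m; "position": TCP position; "tcp_rot": TCP orientation; "force": force on the tool from outside, world axes, zero at the start; "moment": the same for the moment, N m; "opening": opening from 0.0 (shut) to 1.0 (fully open); "grasp_force": force on a finger pad.
Only numpy, scipy, OpenCV 4.12 (cv2) and the standard library are available. Lean on these libraries where they do the work, as an engineer would, in place of code of your own. Each camera call takes 0.05 s, during which the arm holds its last target. There are 200 camera calls.

## Working session

There is one attempt and no reset: what is moved stays moved. The work goes in short steps, Python scripts to look and compute and a tool call to move; the robot and the scene stay as the last step left them, time stands still between calls to the robot, and variables do not carry over. Pictures are saved under pics/ and viewed, at most 14 in all, crops included, and the job is handed in when it is done.

Besides the shell and the picture viewer there is one more tool, called as name(argument=value, ...), one argument or row to a line, values as JSON. send_rows: Moves the arm, as the interface text tells. Shifts and turns lie within -1 to 1; 1 stands for 250 mm of shift or 90 degrees of turn. Its arguments: {"type":"object","properties":{"moves":{"type":"array"},"grip":{"type":"number"}},"required":["moves"]}

```bash
ls; mkdir -p pics; python3 - <<'E'
from rig import readout, viewer
import cv2,numpy as np
s=readout.read_state(); print(s)
for n in("top","side"):
    p,d=viewer.capture(n); cv2.imwrite(f"pics/{n}0.png",p[:,:,::-1]); np.savez(f"pics/{n}0.npz",p=p,d=d)
    print(viewer.camera_info(n), (d>0).mean())
print(viewer.camera_info("wrist"))
E
```

```text
pics
{'time_s': 0.0, 'joint_positions': array([ 5.42304384e+01,  3.02779281e+01,  8.21579018e+01,  1.91287739e-04,
        6.76879094e+01, -1.02284530e+01]), 'qvel': array([ 0.04039447, -0.05302033,  0.16633539, -0.00772698,  0.02241768,
        0.00898544]), 'tau': array([ 2.59066073e-04, -4.40037024e+01, -1.76590776e+01,  6.32920861e-02,
        5.82050357e-02, -1.72877708e-04]), 'position': array([0.26896957, 0.56325245, 0.18287444]), 'tcp_rot': array([[-9.02275377e-01,  4.31158376e-01, -1.26488270e-03],
       [ 4.31160058e-01,  9.02273761e-01, -1.75048438e-03],
       [ 3.86534469e-04, -2.12478585e-03, -9.99997668e-01]]), 'force': array([ 0.50334957, -0.78361051, -0.5593075 ]), 'moment': array([-0.02469439, -0.01468143, -0.00113983]), 'grasp_force': 0.0, 'opening': 1.0003853312394408}
{'fx': 532.2856634243426, 'fy': 532.2856634243426, 'cx': 316.1878825647549, 'cy': 246.6461939891737, 'R': array([[-0.00824228, -0.99991018, -0.01056898],
       [-0.98533384,  0.0099227 , -0.17034895],
       [ 0.17043852,  0.00900991, -0.98532712]]), 't': array([0.02414033, 0.60281072, 1.23273339])} 0.9960677083333334
{'fx': 594.553192266406, 'fy': 594.553192266406, 'cx': 317.6130409197445, 'cy': 237.84027567907123, 'R': array([[ 0.79213284, -0.61034581,  0.00188321],
       [-0.3850892 , -0.50217426, -0.7742915 ],
       [ 0.47353127,  0.61261652, -0.6328263 ]]), 't': array([-0.46475274,  0.26181285,  1.19576174])} 0.995888671875
{'fx': 340.894386533003, 'fy': 340.894386533003, 'cx': 322.2382346276757, 'cy': 239.56531990162864, 'tool_from_camera': array([[-2.20536347e-05, -9.57122310e-01, -2.89684108e-01,
         7.84893227e-02],
       [ 9.99999964e-01,  5.68394867e-05, -2.63928785e-04,
         3.43755705e-05],
       [ 2.69077625e-04, -2.89684103e-01,  9.57122274e-01,
        -2.01111380e-01],
       [ 0.00000000e+00,  0.00000000e+00,  0.00000000e+00,
         1.00000000e+00]])}
```

View pics/top0.png

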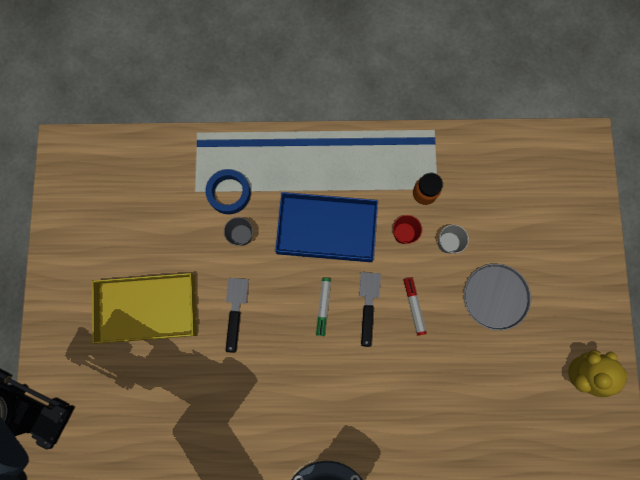

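View pics/side0.png

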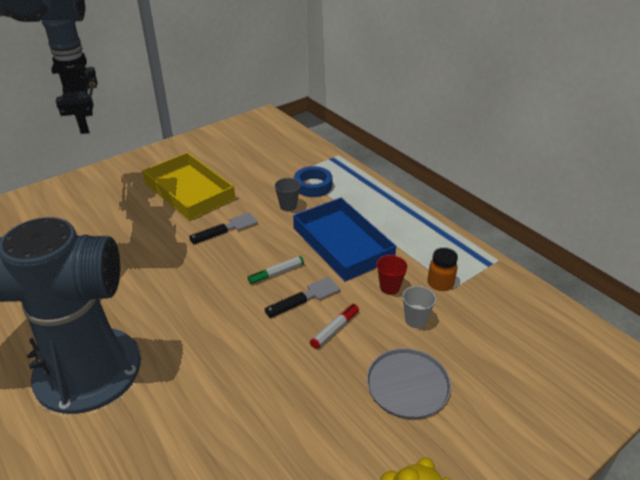

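Top view: yellow bin (145,307), blue bin (327,227), tray (497,296). Cups are grey (239,232), red (407,230) and white (453,240). The markers have green (323,306) and red (415,306) caps, and the knives are at (236,315) and (369,309). The tape is at (228,191), the jar at (428,188), plus a duck that isn't part of the task. The side view agrees, and I see no green cup or marker3.

```bash
cat > h.py <<'E'
import numpy as np, cv2
from rig import readout, viewer
def cloud(name,p=None,d=None):
    s=readout.read_state()
    if p is None: p,d=viewer.capture(name)
    c=viewer.camera_info(name)
    v,u=np.mgrid[:480,:640]
    X=np.stack([(u-c["cx"])/c["fx"]*d,(v-c["cy"])/c["fy"]*d,d],-1)
    if name=="wrist":
        T=c["tool_from_camera"]; X=X@T[:3,:3].T+T[:3,3]
        W=X@s["tcp_rot"].T+s["position"]
    else: W=(X-c["t"])@c["R"]
    W[d<=0]=np.nan
    return p,W
def go(x,y,z,yaw,zb=0):
    """row to reach tool pointing down, tool y (closing line) at world angle yaw deg (mod 180)"""
    s=readout.read_state(); R=s["tcp_rot"]
    cur=np.degrees(np.arctan2(R[1,1],R[0,1]))
    dy=(yaw-cur+90)%180-90
    q=np.array(s["joint_positions"]); 
    a=np.radians(cur+dy); Y=np.array([np.cos(a),np.sin(a),0]); Z=np.array([0,0,-1.]); X=np.cross(Y,Z)
    T=np.stack([X,Y,Z],1); rv=cv2.Rodrigues(R.T@T)[0].ravel()
    sh=R.T@(np.array([x,y,z])-s["position"])
    print("row",np.round(sh/.25,3).tolist()+np.round(np.degrees(rv)/90,3).tolist(),"dyaw %.1f q6 %.0f t %.1f"%(dy,q[5],s["time_s"]))
def circ(P):
    A=np.c_[2*P,np.ones(len(P))]; b=(P**2).sum(1); s=np.linalg.lstsq(A,b,rcond=None)[0]
    return s[0],s[1],np.sqrt(s[2]+s[0]**2+s[1]**2)
E
python3 - <<'E'
from h import *
f=np.load("pics/top0.npz"); p,W=cloud("top",f["p"],f["d"])
z=W[...,2]; print(np.nanpercentile(z[240:260,60:600],[5,50,95]))
m=((z>.006)&(z<.12)).astype(np.uint8); m[:120]=0;m[:,:60]=0;m[:,610:]=0
n,l,st,_=cv2.connectedComponentsWithStats(m)
for i in range(1,n):
    if st[i,4]<60: continue
    k=l==i; P=W[k]; zt=np.percentile(P[:,2],95)
    r=cv2.minAreaRect((P[:,:2]*1000).astype(np.float32))
    print(st[i].tolist(),"ztop %.3f"%zt,"rect c",np.round(r[0]),"sz",np.round(r[1]),"ang %.1f"%r[2],"col",np.median(p[k],0), "circ",np.round(circ(P[P[:,2]>zt-.008][:,:2]),4))
E
```

```text
[-0.0040774   0.00085958  0.02908019]
[206, 169, 45, 45, 1015] ztop 0.040 rect c [752. 240.] sz [110. 109.] ang 19.2 col [26. 53. 96.] circ [0.7522 0.2396 0.0469]
[413, 172, 31, 33, 720] ztop 0.089 rect c [ 756. -262.] sz [63. 82.] ang 62.6 col [18. 18. 17.] circ [ 0.7477 -0.2577  0.0198]
[275, 192, 103, 70, 1390] ztop 0.047 rect c [662.  -5.] sz [245. 162.] ang 84.6 col [12. 33. 69.] circ [ 0.6576 -0.0073  0.1096]
[393, 215, 30, 29, 673] ztop 0.073 rect c [ 641. -199.] sz [67. 69.] ang 45.5 col [101.  22.  18.] circ [ 0.6406 -0.1991  0.033 ]
[224, 216, 29, 30, 661] ztop 0.072 rect c [645. 203.] sz [69. 76.] ang 71.5 col [62. 63. 61.] circ [0.6402 0.2048 0.033 ]
[437, 225, 32, 28, 701] ztop 0.073 rect c [ 616. -309.] sz [68. 66.] ang 88.4 col [ 99. 100.  96.] circ [ 0.6158 -0.3081  0.0331]
[464, 263, 67, 67, 598] ztop 0.017 rect c [ 483. -421.] sz [162. 162.] ang 26.7 col [88.  87.  84.5] circ [ 0.4829 -0.4215  0.0784]
[92, 273, 107, 70, 1526] ztop 0.047 rect c [464. 435.] sz [159. 247.] ang 4.0 col [84. 72. 20.] circ [0.4608 0.4366 0.1119]
[359, 272, 22, 75, 1001] ztop 0.021 rect c [ 455. -107.] sz [ 50. 180.] ang 85.1 col [100. 100.  99.] circ [ 0.4511 -0.1049  0.0506]
[404, 277, 23, 59, 570] ztop 0.026 rect c [ 460. -222.] sz [143.  26.] ang 11.9 col [112. 109. 102.] circ [ 0.4619 -0.2196  0.0412]
[226, 278, 23, 75, 996] ztop 0.021 rect c [444. 217.] sz [ 53. 180.] ang 88.1 col [97.  96.  95.5] circ [0.4388 0.2157 0.051 ]
[316, 278, 15, 58, 523] ztop 0.025 rect c [462.   3.] sz [ 22. 141.] ang 83.0 col [110. 110. 106.] circ [0.4608 0.0021 0.0406]
[568, 350, 42, 47, 1256] ztop 0.117 rect c [ 303. -596.] sz [ 72. 102.] ang 88.5 col [87. 74. 20.] circ [ 0.3018 -0.6139  0.0329]
[292, 461, 71, 19, 928] ztop 0.024 rect c [83. -1.] sz [ 40. 162.] ang 0.0 col [30. 36. 41.] circ [0.054  0.0028 0.0412]
```

```bash
cat >> h.py <<'E'
def plan(*wps):
    """waypoints (x,y,z,yaw): row for each leg from the pose of the one before (first: as measured), tool down"""
    s=readout.read_state(); R=s["tcp_rot"]; pos=s["position"]
    cur=np.degrees(np.arctan2(R[1,1],R[0,1])); q6=s["joint_positions"][5]
    print("t %.1f"%s["time_s"], "pos",np.round(pos,3),"yaw %.1f q1 %.0f q6 %.0f"%(cur,s["joint_positions"][0],q6),"open %.2f"%s["opening"])
    for x,y,z,yaw in wps:
        dy=(yaw-cur+90)%180-90; a=np.radians(cur+dy)
        Y=np.array([np.cos(a),np.sin(a),0]); Z=np.array([0,0,-1.]); T=np.stack([np.cross(Y,Z),Y,Z],1)
        rv=cv2.Rodrigues(R.T@T)[0].ravel(); sh=R.T@(np.array([x,y,z])-pos)
        print(" ",np.round(sh/.25,3).tolist(),np.round(np.degrees(rv)/90,3).tolist(),"dist %.0f mm turn %.0f"%(1000*np.linalg.norm(sh),dy))
        R,pos,cur=T,np.array([x,y,z]),cur+dy
E
python3 - <<'E'
from h import *
plan((.430,.2175,.10,88.1),(.430,.2175,.004,88.1),(.430,.2175,.12,88.1),(.49,.45,.12,4),(.49,.45,.010,4),(.49,.45,.14,4))
f=np.load("pics/top0.npz"); p,W=cloud("top",f["p"],f["d"])
for n,(x0,y0,w,h) in dict(blue=(275,192,103,70),yel=(92,273,107,70)).items():
    Q=W[y0:y0+h,x0:x0+w].reshape(-1,3); Q=Q[Q[:,2]>.038]; r=cv2.minAreaRect((Q[:,:2]*1000).astype(np.float32)); print(n,r, Q[:,:2].min(0),Q[:,:2].max(0))
E
```

```text
t 0.1 pos [0.269 0.563 0.183] yaw 64.5 q1 54 q6 -10 open 1.00
  [-1.178, -0.97, 0.333] [-0.001, -0.0, -0.263] dist 390 mm turn 24
  [0.0, 0.0, 0.384] [0.0, 0.0, 0.0] dist 96 mm turn 0
  [0.0, 0.0, -0.464] [0.0, 0.0, 0.0] dist 116 mm turn 0
  [-0.209, 0.937, 0.0] [0.0, 0.0, 0.934] dist 240 mm turn -84
  [0.0, 0.0, 0.44] [0.0, 0.0, 0.0] dist 110 mm turn 0
  [0.0, 0.0, -0.52] [0.0, 0.0, 0.0] dist 130 mm turn 0
blue ((657.9088745117188, -7.415672302246094), (240.08029174804688, 151.4037322998047), 84.62483215332031) [ 0.5721322  -0.13232164] [0.74290115 0.11885711]
yel ((461.62713623046875, 436.7071228027344), (150.6329345703125, 243.51173400878906), 3.780019998550415) [0.38052088 0.31130502] [0.54345929 0.56089938]
```

send_rows(
  moves=[
    [-0.9, -0.74, 0.2, 0, 0, -0.2],
    [-0.9, -0.74, 0.2, 0, 0, -0.2],
    [-0.9, -0.74, 0.2, 0, 0, -0.2],
    [-0.9, -0.74, 0.2, 0, 0, -0.2],
    [-0.9, -0.74, 0.2, 0, 0, -0.2],
    [-0.9, -0.74, 0.2, 0, 0, -0.2],
    [-0.9, -0.74, 0.2, 0, 0, -0.2],
  ],
  grip=0.65,
)

```text
time_s: 0.8
position: [0.394, 0.295, 0.1327]
tcp_rot: [[-0.99, 0.138, -0.002], [0.138, 0.99, -0.003], [0.002, -0.003, -1.0]]
force: [-0.1, 0.9, -0.2]
opening: 0.649
grasp_force: 0.0
```

```bash
python3 - <<'E'
from h import *
plan((.430,.2175,.10,88.1),(.430,.2175,.004,88.1))
p,W=cloud("wrist"); cv2.imwrite("pics/w1.png",p[:,:,::-1])
m=(np.abs(W[...,2]-.017)<.009)&(np.abs(W[...,0]-.444)<.11)&(np.abs(W[...,1]-.217)<.04)
P=W[m]; r=cv2.minAreaRect((P[:,:2]*1000).astype(np.float32)); print(m.sum(),r)
E
```

```text
t 0.8 pos [0.394 0.295 0.133] yaw 82.1 q1 24 q6 -58 open 0.65
  [-0.186, -0.287, 0.131] [-0.002, -0.001, -0.067] dist 91 mm turn 6
  [0.0, 0.0, 0.384] [0.0, 0.0, 0.0] dist 96 mm turn 0
2789 ((446.7849426269531, 226.90399169921875), (37.69457244873047, 180.90032958984375), 85.21961975097656)
```

send_rows(
  moves=[
    [-0.186, -0.287, 0.05, 0, 0, -0.067],
    [-0.186, -0.287, 0.05, 0, 0, -0.067],
    [-0.186, -0.287, 0.05, 0, 0, -0.067],
  ],
)

```text
time_s: 1.15
position: [0.4308, 0.2211, 0.121]
tcp_rot: [[-1.0, 0.029, 0.0], [0.029, 1.0, -0.001], [-0.0, -0.001, -1.0]]
force: [0.6, 0.7, 0.0]
opening: 0.65
grasp_force: 0.0
```

```bash
python3 - <<'E'
from h import *
p,W=cloud("wrist"); cv2.imwrite("pics/w2.png",p[:,:,::-1])
for zlo in (.005,.009,.014):
  m=(W[...,2]>zlo)&(W[...,2]<.03)&(np.abs(W[...,0]-.444)<.12)&(np.abs(W[...,1]-.217)<.06)
  P=W[m]; r=cv2.minAreaRect((P[:,:2]*1000).astype(np.float32)); print(zlo,m.sum(),r)
p,W=cloud("top")
for zlo in (.005,.009,.014):
  m=(W[...,2]>zlo)&(W[...,2]<.03)&(np.abs(W[...,0]-.444)<.12)&(np.abs(W[...,1]-.217)<.06)
  P=W[m]; r=cv2.minAreaRect((P[:,:2]*1000).astype(np.float32)); print(zlo,m.sum(),r)
plan((.430,.2175,.004,88.1))
E
```

```text
0.005 6153 ((446.3835754394531, 220.74539184570312), (50.02816390991211, 180.6870880126953), 84.9989013671875)
0.009 6119 ((446.3835754394531, 220.74539184570312), (50.02816390991211, 180.6870880126953), 84.9989013671875)
0.014 2976 ((406.0368347167969, 224.42080688476562), (25.760746002197266, 99.20442199707031), 84.85299682617188)
0.005 537 ((444.9293518066406, 215.22122192382812), (234.13394165039062, 114.31580352783203), 0.6243636608123779)
0.009 399 ((431.6783447265625, 219.3777618408203), (51.0887565612793, 204.21580505371094), 85.709716796875)
0.014 139 ((443.49871826171875, 218.8057098388672), (49.84914016723633, 178.06092834472656), 85.05220794677734)
t 1.2 pos [0.429 0.223 0.121] yaw 88.4 q1 14 q6 -74 open 0.65
  [-0.004, -0.024, 0.469] [0.0, -0.0, 0.004] dist 117 mm turn -0
```

View pics/w2.png

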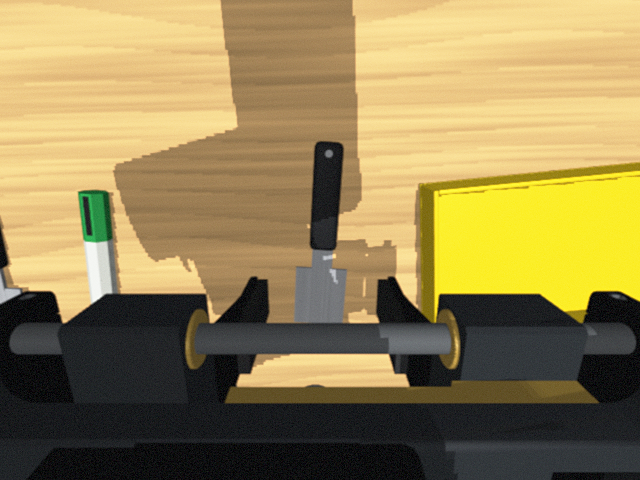

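The wrist view shows the knife below the gripper (handle (327,195), blade (321,290)), with its axis at -5°. Now I'll descend to grasp it.

```bash
python3 - <<'E'
from h import *
plan((.431,.2205,.004,85),(.431,.2205,.13,85),(.4907,.4525,.13,3.8),(.4907,.4525,.010,3.8),(.4907,.4525,.14,3.8))
E
```

```text
t 1.2 pos [0.429 0.223 0.121] yaw 88.4 q1 14 q6 -74 open 0.65
  [-0.008, -0.011, 0.469] [0.0, -0.0, 0.038] dist 117 mm turn -3
  [0.0, 0.0, -0.504] [0.0, 0.0, 0.0] dist 126 mm turn 0
  [-0.157, 0.945, 0.0] [0.0, 0.0, 0.902] dist 240 mm turn -81
  [0.0, 0.0, 0.48] [0.0, 0.0, 0.0] dist 120 mm turn 0
  [0.0, 0.0, -0.52] [0.0, 0.0, 0.0] dist 130 mm turn 0
```

send_rows(
  moves=[
    [-0.008, -0.011, 0.15, 0, 0, 0.038],
    [-0.008, -0.011, 0.3, 0, 0, 0.038],
    [-0.008, -0.011, 0.4, 0, 0, 0.038],
    [-0.008, -0.011, 0.45, 0, 0, 0.038],
    [-0.008, -0.011, 0.469, 0, 0, 0.038],
    [-0.008, -0.011, 0.469, 0, 0, 0.038],
    [-0.008, -0.011, 0.469, 0, 0, 0.038],
  ],
)

```text
time_s: 1.95
position: [0.4316, 0.2209, 0.0048]
tcp_rot: [[-0.996, 0.085, 0.001], [0.085, 0.996, 0.0], [-0.001, 0.001, -1.0]]
force: [-0.3, -1.1, -0.3]
opening: 0.653
grasp_force: 0.0
```

send_rows(
  moves=[
    [0, 0, 0, 0, 0, 0],
    [0, 0, 0, 0, 0, 0],
    [0, 0, 0, 0, 0, 0],
    [0, 0, 0, 0, 0, 0],
    [0, 0, 0, 0, 0, 0],
    [0, 0, -0.05, 0, 0, 0],
    [0, 0, -0.15, 0, 0, 0],
    [0, 0, -0.3, 0, 0, 0],
    [0, 0, -0.42, 0, 0, 0],
    [0, 0, -0.5, 0, 0, 0],
    [0, 0, -0.5, 0, 0, 0],
  ],
  grip=0,
)

```text
time_s: 3.05
position: [0.4334, 0.2205, 0.1318]
tcp_rot: [[-0.996, 0.086, 0.006], [0.086, 0.996, 0.002], [-0.006, 0.002, -1.0]]
force: [0.2, 0.4, 0.2]
opening: 0.005
grasp_force: 0.0
```

send_rows(
  moves=[
    [-0.02, 0.08, 0, 0, 0, 0.09],
    [-0.03, 0.17, 0, 0, 0, 0.18],
    [-0.05, 0.27, 0, 0, 0, 0.27],
    [-0.07, 0.37, 0, 0, 0, 0.36],
    [-0.09, 0.47, 0, 0, 0, 0.45],
    [-0.1, 0.57, 0, 0, 0, 0.54],
    [-0.11, 0.67, 0, 0, 0, 0.63],
    [-0.12, 0.76, 0, 0, 0, 0.72],
    [-0.14, 0.84, 0, 0, 0, 0.81],
    [-0.157, 0.91, 0, 0, 0, 0.88],
    [-0.157, 0.945, 0, 0, 0, 0.902],
    [-0.157, 0.945, 0, 0, 0, 0.902],
  ],
)

```text
time_s: 4.25
position: [0.49, 0.4525, 0.1271]
tcp_rot: [[-0.069, 0.998, -0.002], [0.998, 0.069, -0.001], [-0.001, -0.002, -1.0]]
force: [1.0, 0.2, 0.3]
opening: 0.006
grasp_force: 0.0
```

```bash
python3 - <<'E'
from h import *
plan((.4907,.4525,.009,3.8),(.4907,.4525,.14,3.8))
p,W=cloud("wrist"); cv2.imwrite("pics/w3.png",p[:,:,::-1])
p,W=cloud("top"); cv2.imwrite("pics/t3.png",p[:,:,::-1])
E
```

```text
t 4.2 pos [0.49  0.453 0.127] yaw 4.0 q1 33 q6 29 open 0.01
  [0.0, 0.004, 0.472] [-0.001, 0.001, 0.002] dist 118 mm turn -0
  [0.0, 0.0, -0.524] [0.0, 0.0, 0.0] dist 131 mm turn 0
```

View pics/t3.png

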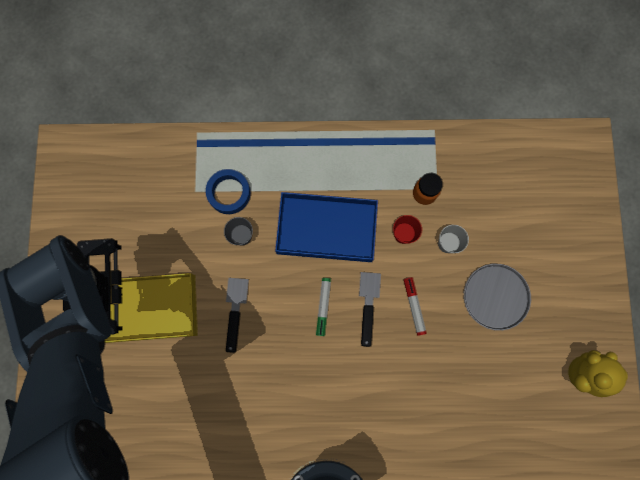

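Knife2 is still at (236,315): the lift started before the fingers had closed. I'll go back and allow a longer close.

```bash
python3 - <<'E'
from h import *
plan((.431,.2205,.06,85),(.431,.2205,.003,85))
E
```

```text
t 4.3 pos [0.49  0.451 0.128] yaw 4.0 q1 33 q6 29 open 0.00
  [-0.904, -0.297, 0.272] [-0.002, -0.0, -0.901] dist 247 mm turn 81
  [0.0, 0.0, 0.228] [0.0, 0.0, 0.0] dist 57 mm turn -0
```

send_rows(
  moves=[
    [-0.2, -0.07, 0, 0, 0, -0.09],
    [-0.4, -0.13, 0, 0, 0, -0.25],
    [-0.6, -0.2, 0, 0, 0, -0.4],
    [-0.8, -0.26, 0.1, 0, 0, -0.6],
    [-0.904, -0.297, 0.2, 0, 0, -0.8],
    [-0.904, -0.297, 0.25, 0, 0, -0.901],
    [-0.904, -0.297, 0.25, 0, 0, -0.901],
    [-0.904, -0.297, 0.25, 0, 0, -0.901],
    [-0.904, -0.297, 0.25, 0, 0, -0.901],
    [-0.904, -0.297, 0.25, 0, 0, -0.901],
    [-0.904, -0.297, 0.25, 0, 0, -0.901],
  ],
  grip=0.5,
)

```text
time_s: 5.45
position: [0.4314, 0.2207, 0.0665]
tcp_rot: [[-0.996, 0.088, -0.001], [0.088, 0.996, -0.0], [0.001, -0.0, -1.0]]
force: [-0.3, -0.4, -0.1]
opening: 0.503
grasp_force: 0.0
```

```bash
python3 - <<'E'
from h import *
plan((.431,.2205,.003,85))
p,W=cloud("wrist")
m=(W[...,2]>.014)&(W[...,2]<.03)&(np.abs(W[...,0]-.444)<.12)&(np.abs(W[...,1]-.217)<.05)
P=W[m]; print(m.sum(),cv2.minAreaRect((P[:,:2]*1000).astype(np.float32)))
E
```

```text
t 5.5 pos [0.431 0.221 0.067] yaw 84.9 q1 14 q6 -71 open 0.50
  [0.001, -0.001, 0.254] [-0.0, -0.0, -0.001] dist 64 mm turn 0
4257 ((405.6951599121094, 224.4212188720703), (25.83365821838379, 97.78770446777344), 84.98401641845703)
```

send_rows(
  moves=[
    [0, 0.004, 0.12, 0, 0, 0],
    [0, 0.004, 0.2, 0, 0, 0],
    [0, 0.004, 0.254, 0, 0, 0],
    [0, 0.004, 0.254, 0, 0, 0],
    [0, 0.004, 0.254, 0, 0, 0],
  ],
)

```text
time_s: 6.0
position: [0.4318, 0.2223, 0.0031]
tcp_rot: [[-0.996, 0.088, -0.001], [0.088, 0.996, -0.0], [0.001, -0.0, -1.0]]
force: [0.2, -0.2, -0.1]
opening: 0.499
grasp_force: 0.0
```

send_rows(
  moves=[
    [0, 0, 0, 0, 0, 0],
    [0, 0, 0, 0, 0, 0],
    [0, 0, 0, 0, 0, 0],
    [0, 0, 0, 0, 0, 0],
    [0, 0, 0, 0, 0, 0],
    [0, 0, 0, 0, 0, 0],
    [0, 0, 0, 0, 0, 0],
    [0, 0, 0, 0, 0, 0],
    [0, 0, 0, 0, 0, 0],
    [0, 0, 0, 0, 0, 0],
  ],
  grip=0,
)

```text
time_s: 7.0
position: [0.432, 0.2224, 0.0031]
tcp_rot: [[-0.996, 0.088, -0.0], [0.088, 0.996, -0.0], [0.0, -0.0, -1.0]]
force: [-0.3, 0.1, 0.2]
opening: 0.004
grasp_force: 0.0
```

```bash
python3 - <<'E'
from h import *
p,W=cloud("wrist"); cv2.imwrite("pics/w4.png",p[:,:,::-1])
m=(W[...,2]>.014)&(W[...,2]<.03)&(np.abs(W[...,0]-.444)<.12)&(np.abs(W[...,1]-.217)<.05)
P=W[m]; print(m.sum(),cv2.minAreaRect((P[:,:2]*1000).astype(np.float32)))
print(readout.read_state()["grasp_force"],readout.read_state()["opening"])
E
```

```text
5980 ((400.4696044921875, 224.80908203125), (25.79916763305664, 88.12891387939453), 84.99199676513672)
0.0 0.002896987369711252
```

View pics/w4.png

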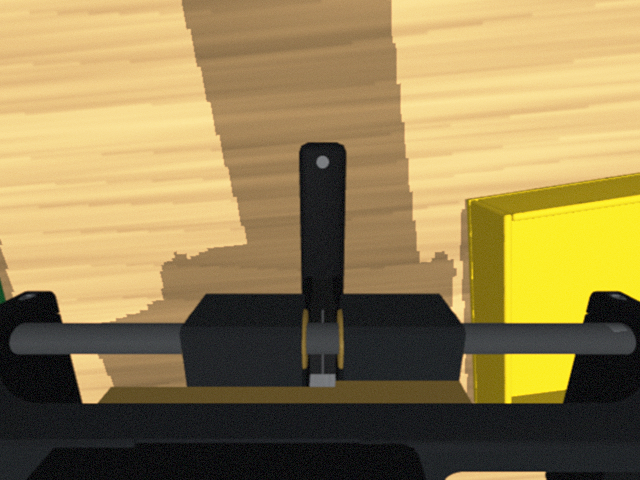

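The wrist view shows the handle (323,200) passing under or between the shut fingers, so their true height is in doubt. I'll check with the side camera.

```bash
python3 - <<'E'
from h import *
p,W=cloud("side"); s=readout.read_state(); c=viewer.camera_info("side")
X=c["R"]@s["position"]+c["t"]; u=int(c["fx"]*X[0]/X[2]+c["cx"]); v=int(c["fy"]*X[1]/X[2]+c["cy"]); print(u,v)
q=cv2.resize(p[max(v-90,0):v+50,max(u-100,0):u+100,::-1],None,fx=4,fy=4,interpolation=cv2.INTER_CUBIC); cv2.imwrite("pics/s4.png",q); print(q.shape)
E
```

```text
217 230
(560, 800, 3)
```

View pics/s4.png

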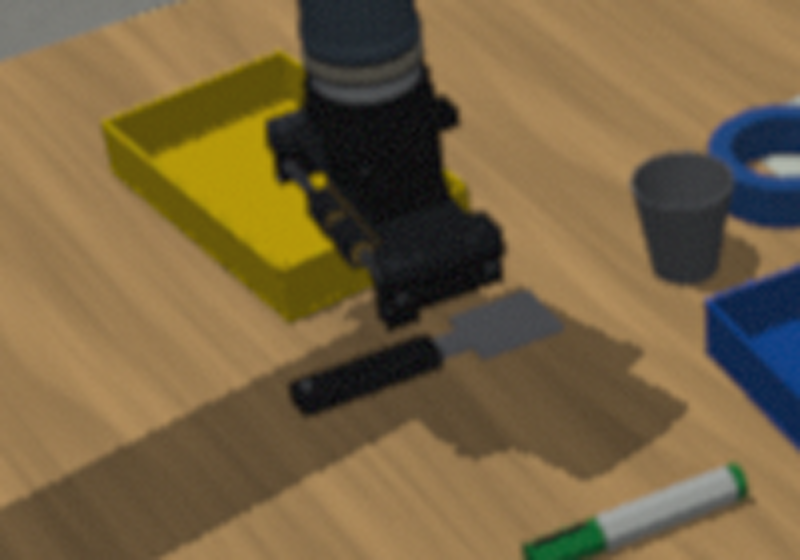

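```bash
python3 - <<'E'
from h import *
s=readout.read_state(); print(s["position"],s["joint_positions"],s["opening"])
for n in("side","top","wrist"):
    p,W=cloud(n)
    d=W-s["position"]; L=d@s["tcp_rot"]   # tool coords
    r=np.hypot(L[...,0],L[...,1])
    m=(r<.12)&(L[...,2]<-.02)&(L[...,2]>-.25)
    print(n,m.sum(),"table z",np.nanmedian(W[...,2][np.abs(W[...,2])<.02]))
    for a in np.arange(-.12,0.0,.01):
        k=(r<.12)&(L[...,2]>=a)&(L[...,2]<a+.01)
        if k.sum()>3: print("  z %.2f n %d x %.3f..%.3f y %.3f..%.3f"%(a,k.sum(),*np.percentile(L[k][:,0],[2,98]),*np.percentile(L[k][:,1],[2,98])))
E
```

```text
[0.43202883 0.22243126 0.00306005] [ 1.40368908e+01  3.77406756e+01  1.09910323e+02  7.11859187e-04
  3.23534150e+01 -7.09409108e+01] 0.009793390459535275
side 2626 table z -0.0009221611365764827
  z -0.12 n 169 x -0.035..0.038 y -0.092..0.081
  z -0.11 n 32 x -0.034..0.036 y -0.089..0.084
  z -0.07 n 8 x 0.009..0.012 y -0.007..0.008
  z -0.06 n 9 x 0.008..0.011 y -0.013..0.012
  z -0.05 n 39 x -0.009..0.047 y -0.013..0.103
  z -0.04 n 67 x -0.006..0.047 y -0.008..0.107
  z -0.03 n 61 x -0.001..0.047 y 0.084..0.101
  z -0.02 n 306 x -0.021..0.073 y -0.018..0.100
  z -0.01 n 564 x -0.101..0.076 y -0.047..0.097
top 936 table z 0.0004259849600102818
  z -0.05 n 6 x -0.058..-0.049 y 0.102..0.104
  z -0.04 n 8 x -0.062..-0.052 y 0.100..0.106
  z -0.02 n 51 x -0.099..-0.048 y -0.026..0.102
  z -0.01 n 639 x -0.111..0.098 y -0.107..0.083
wrist 105988 table z 0.00035643363667986396
  z -0.12 n 7864 x -0.027..0.037 y -0.084..0.083
  z -0.11 n 377 x -0.005..0.034 y -0.080..0.080
  z -0.10 n 60 x -0.009..0.002 y -0.005..0.005
  z -0.09 n 564 x -0.011..0.010 y -0.005..0.005
  z -0.08 n 342 x 0.008..0.010 y -0.007..0.006
  z -0.07 n 403 x -0.001..0.010 y -0.008..0.007
  z -0.06 n 355 x 0.008..0.010 y -0.009..0.008
  z -0.05 n 2022 x -0.056..0.045 y -0.007..0.109
  z -0.04 n 1643 x -0.059..0.046 y 0.008..0.108
  z -0.03 n 1351 x -0.059..0.046 y 0.087..0.108
  z -0.02 n 7314 x -0.025..0.074 y -0.013..0.102
  z -0.01 n 1657 x -0.084..0.046 y -0.008..0.119
```

```bash
python3 - <<'E'
from h import *
s=readout.read_state()
for n in("side","wrist"):
    p,W=cloud(n); L=(W-s["position"])@s["tcp_rot"]
    for a in np.arange(-.116,0.0,.004):
        k=(np.hypot(L[...,0],L[...,1])<.025)&(L[...,2]>=a)&(L[...,2]<a+.004)
        if k.sum()>1: print(n,"z %.3f n %d x %.3f..%.3f y %.3f..%.3f"%(a,k.sum(),*np.percentile(L[k][:,0],[2,98]),*np.percentile(L[k][:,1],[2,98])))
E
```

```text
side z -0.072 n 2 x 0.010..0.011 y -0.007..-0.007
side z -0.068 n 6 x 0.008..0.012 y -0.005..0.009
side z -0.060 n 5 x 0.008..0.011 y -0.003..0.009
side z -0.052 n 5 x 0.009..0.011 y -0.011..0.007
side z -0.048 n 7 x -0.008..0.010 y -0.014..0.005
side z -0.044 n 11 x -0.004..0.011 y -0.012..0.006
side z -0.040 n 8 x -0.010..0.010 y -0.008..0.007
side z -0.020 n 6 x -0.013..0.022 y -0.008..0.001
side z -0.016 n 72 x -0.020..0.023 y -0.015..0.009
side z -0.012 n 37 x -0.022..0.021 y -0.016..0.011
side z -0.008 n 18 x -0.018..0.018 y -0.017..0.007
side z -0.004 n 24 x -0.021..0.019 y -0.018..-0.009
wrist z -0.116 n 31 x 0.006..0.012 y -0.005..0.005
wrist z -0.112 n 30 x 0.002..0.008 y -0.005..0.005
wrist z -0.108 n 10 x -0.003..0.008 y -0.005..0.005
wrist z -0.104 n 57 x -0.003..0.007 y -0.005..0.005
wrist z -0.100 n 5 x -0.008..0.005 y -0.005..0.005
wrist z -0.096 n 56 x -0.010..0.002 y -0.005..0.005
wrist z -0.092 n 268 x -0.010..-0.001 y -0.005..0.004
wrist z -0.088 n 214 x -0.011..-0.002 y -0.005..0.005
wrist z -0.084 n 79 x 0.008..0.010 y -0.006..0.005
wrist z -0.080 n 148 x 0.008..0.010 y -0.006..0.005
wrist z -0.076 n 132 x 0.008..0.010 y -0.007..0.007
wrist z -0.072 n 141 x 0.008..0.010 y -0.007..0.006
wrist z -0.068 n 144 x 0.005..0.010 y -0.008..0.007
wrist z -0.064 n 191 x -0.002..0.010 y -0.007..0.007
wrist z -0.060 n 148 x 0.008..0.010 y -0.009..0.008
wrist z -0.056 n 145 x 0.008..0.010 y -0.009..0.008
wrist z -0.052 n 128 x 0.008..0.010 y -0.009..0.009
wrist z -0.048 n 128 x 0.008..0.010 y -0.009..0.008
wrist z -0.044 n 110 x 0.008..0.010 y -0.009..0.008
wrist z -0.040 n 38 x 0.008..0.010 y -0.008..0.008
wrist z -0.020 n 92 x -0.000..0.024 y -0.008..0.007
wrist z -0.016 n 1629 x -0.003..0.024 y -0.012..0.011
wrist z -0.012 n 121 x -0.011..0.021 y -0.013..0.013
```

The depth data puts the real fingertips about 38 mm behind the reported TCP. From here I'll command z = tip height − 0.038.

send_rows(
  moves=[
    [0, 0, 0, 0, 0, 0],
    [0, 0, 0, 0, 0, 0],
    [0, 0, 0, 0, 0, 0],
    [0, 0, 0, 0, 0, 0],
    [0, 0, 0, 0, 0, 0],
    [0, 0, 0, 0, 0, 0],
    [0, 0, 0.04, 0, 0, 0],
    [0, 0, 0.08, 0, 0, 0],
    [0, 0, 0.11, 0, 0, 0],
    [0, 0, 0.13, 0, 0, 0],
    [0, 0, 0.144, 0, 0, 0],
    [0, 0, 0.144, 0, 0, 0],
  ],
  grip=0.5,
)

```text
time_s: 8.55
position: [0.4316, 0.2223, -0.0336]
tcp_rot: [[-0.996, 0.088, -0.001], [0.088, 0.996, -0.0], [0.001, -0.0, -1.0]]
force: [-0.8, 1.0, 0.5]
opening: 0.503
grasp_force: 0.0
```

send_rows(
  moves=[
    [0, 0, 0, 0, 0, 0],
    [0, 0, 0, 0, 0, 0],
    [0, 0, 0, 0, 0, 0],
    [0, 0, 0, 0, 0, 0],
    [0, 0, 0, 0, 0, 0],
    [0, 0, 0, 0, 0, 0],
    [0, 0, 0, 0, 0, 0],
  ],
  grip=0,
)

```text
time_s: 9.25
position: [0.4323, 0.2225, -0.0326]
tcp_rot: [[-0.996, 0.088, 0.001], [0.088, 0.996, 0.0], [-0.001, 0.0, -1.0]]
force: [0.5, -0.1, 4.4]
opening: 0.292
grasp_force: 30.0
```

send_rows(
  moves=[
    [0, 0, -0.05, 0, 0, 0],
    [0, 0, -0.15, 0, 0, 0],
    [0, 0, -0.3, 0, 0, 0],
    [0, 0, -0.42, 0, 0, 0],
    [0, 0, -0.48, 0, 0, 0],
    [0, 0, -0.48, 0, 0, 0],
  ],
)

```text
time_s: 9.85
position: [0.4336, 0.2229, 0.0897]
tcp_rot: [[-0.996, 0.087, 0.005], [0.087, 0.996, 0.001], [-0.005, 0.002, -1.0]]
force: [0.3, -1.0, -0.1]
opening: 0.297
grasp_force: 30.0
```

send_rows(
  moves=[
    [-0.02, 0.08, 0, 0, 0, 0.09],
    [-0.03, 0.17, 0, 0, 0, 0.18],
    [-0.05, 0.27, 0, 0, 0, 0.27],
    [-0.07, 0.37, 0, 0, 0, 0.36],
    [-0.09, 0.47, 0, 0, 0, 0.45],
    [-0.1, 0.57, 0, 0, 0, 0.54],
    [-0.11, 0.67, 0, 0, 0, 0.63],
    [-0.12, 0.76, 0, 0, 0, 0.72],
    [-0.14, 0.84, 0, 0, 0, 0.81],
    [-0.157, 0.91, 0, 0, 0, 0.88],
    [-0.157, 0.94, 0, 0, 0, 0.902],
    [-0.157, 0.94, 0, 0, 0, 0.902],
  ],
)

```text
time_s: 11.05
position: [0.4908, 0.4535, 0.0853]
tcp_rot: [[-0.068, 0.998, -0.002], [0.998, 0.068, -0.001], [-0.001, -0.002, -1.0]]
force: [-0.8, -0.3, -0.5]
opening: 0.296
grasp_force: 30.0
```

```bash
python3 - <<'E'
from h import *
plan((.4907,.4525,-.0275,3.8),(.4907,.4525,.08,3.8),(.441,-.106,.08,85.1),(.441,-.106,-.034,85.1))
p,W=cloud("wrist"); cv2.imwrite("pics/w5.png",p[:,:,::-1])
E
```

```text
t 11.1 pos [0.491 0.454 0.085] yaw 3.9 q1 33 q6 29 open 0.30
  [-0.004, 0.0, 0.451] [-0.001, 0.001, 0.001] dist 113 mm turn -0
  [0.0, 0.0, -0.43] [0.0, 0.0, 0.0] dist 108 mm turn 0
  [-2.216, -0.346, 0.0] [0.0, 0.0, -0.903] dist 561 mm turn 81
  [0.0, 0.0, 0.456] [0.0, 0.0, 0.0] dist 114 mm turn 0
```

View pics/w5.png

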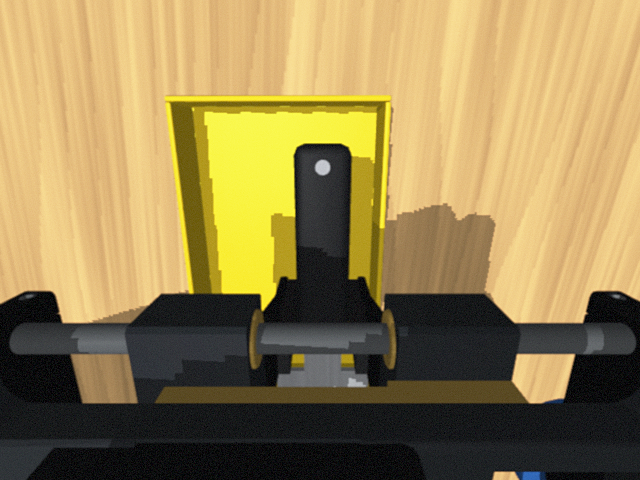

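The knife hangs level over the yellow bin (handle at (323,220)). I'll lower it and release.

send_rows(
  moves=[
    [-0.004, 0, 0.15, 0, 0, 0],
    [-0.004, 0, 0.3, 0, 0, 0],
    [-0.004, 0, 0.38, 0, 0, 0],
    [-0.004, 0, 0.43, 0, 0, 0],
    [-0.004, 0, 0.451, 0, 0, 0],
    [-0.004, 0, 0.451, 0, 0, 0],
    [-0.004, 0, 0.451, 0, 0, 0],
  ],
)

```text
time_s: 11.8
position: [0.4927, 0.4526, -0.0245]
tcp_rot: [[-0.066, 0.998, 0.002], [0.998, 0.066, 0.001], [0.001, 0.002, -1.0]]
force: [-0.0, -0.3, -1.3]
opening: 0.293
grasp_force: 30.0
```

send_rows(
  moves=[
    [0, 0, 0, 0, 0, 0],
    [0, 0, 0, 0, 0, 0],
    [0, 0, 0, 0, 0, 0],
    [0, 0, -0.05, 0, 0, 0],
    [0, 0, -0.15, 0, 0, 0],
    [0, 0, -0.3, 0, 0, 0],
    [0, 0, -0.44, 0, 0, 0],
    [0, 0, -0.44, 0, 0, 0],
  ],
  grip=0.42,
)

```text
time_s: 12.6
position: [0.4958, 0.455, 0.0915]
tcp_rot: [[-0.067, 0.998, 0.011], [0.998, 0.066, 0.007], [0.006, 0.011, -1.0]]
force: [0.5, 0.6, 0.4]
opening: 0.424
grasp_force: 0.0
```

send_rows(
  moves=[
    [-1, -0.15, 0, 0, 0, -0.4],
    [-1, -0.15, 0, 0, 0, -0.4],
    [-1, -0.15, 0, 0, 0, -0.4],
    [-1, -0.15, 0, 0, 0, -0.4],
    [-1, -0.15, 0, 0, 0, -0.4],
    [-1, -0.15, 0, 0, 0, -0.4],
  ],
  grip=0.55,
)

```text
time_s: 13.2
position: [0.469, 0.1958, 0.0843]
tcp_rot: [[-0.637, 0.771, -0.003], [0.771, 0.637, -0.002], [0.001, -0.004, -1.0]]
force: [-0.2, -0.4, -0.7]
opening: 0.546
grasp_force: 0.0
```

```bash
cat >> h.py <<'E'
def scan():
    p,W=cloud("top"); z=W[...,2]
    m=((z>.007)&(z<.12)).astype(np.uint8); m[:120]=0;m[:,:60]=0;m[:,565:]=0;m[400:]=0
    n,l,st,_=cv2.connectedComponentsWithStats(m)
    for i in range(1,n):
        if st[i,4]<60: continue
        k=l==i; P=W[k]; zt=np.percentile(P[:,2],95); r=cv2.minAreaRect((P[:,:2]*1000).astype(np.float32))
        print(st[i].tolist(),"ztop %.3f"%zt,"c",np.round(r[0]),"sz",np.round(r[1]),"ang %.1f"%r[2],"col",np.median(p[k],0),"circ",np.round(circ(P[P[:,2]>zt-.008][:,:2]),3))
    return p,W
E
python3 - <<'E'
from h import *
p,W=scan(); cv2.imwrite("pics/t6.png",p[:,:,::-1])
plan((.441,-.106,.08,85.1),(.441,-.106,-.034,85.1))
E
```

```text
[206, 168, 45, 46, 1003] ztop 0.040 c [753. 240.] sz [111. 108.] ang 44.6 col [ 30.  59. 106.] circ [0.752 0.239 0.047]
[413, 173, 30, 32, 711] ztop 0.088 c [ 746. -257.] sz [63. 61.] ang 59.9 col [20. 21. 20.] circ [ 0.748 -0.258  0.02 ]
[275, 192, 103, 70, 1259] ztop 0.048 c [657. -10.] sz [245. 153.] ang 84.5 col [14. 36. 73.] circ [ 0.657 -0.007  0.109]
[393, 215, 30, 29, 672] ztop 0.073 c [ 642. -204.] sz [68. 78.] ang 8.0 col [110.5  25.   21. ] circ [ 0.641 -0.199  0.033]
[224, 217, 29, 30, 660] ztop 0.073 c [640. 205.] sz [68. 67.] ang 62.5 col [68. 69. 69.] circ [0.64  0.205 0.033]
[438, 225, 31, 28, 699] ztop 0.072 c [ 616. -309.] sz [68. 67.] ang 88.0 col [109. 110. 106.] circ [ 0.616 -0.308  0.033]
[464, 263, 67, 67, 477] ztop 0.017 c [ 484. -421.] sz [162. 162.] ang 89.6 col [93. 91. 89.] circ [ 0.483 -0.421  0.079]
[359, 272, 22, 75, 967] ztop 0.021 c [ 455. -107.] sz [ 50. 180.] ang 85.3 col [110. 108. 107.] circ [ 0.452 -0.109  0.052]
[92, 275, 78, 68, 928] ztop 0.048 c [459. 463.] sz [151. 189.] ang 3.2 col [94.  83.5 24. ] circ [0.461 0.471 0.09 ]
[404, 277, 23, 59, 567] ztop 0.025 c [ 461. -220.] sz [140.  26.] ang 10.6 col [123. 120. 112.] circ [ 0.461 -0.22   0.041]
[316, 278, 15, 58, 523] ztop 0.026 c [462.   3.] sz [ 22. 140.] ang 83.1 col [120. 121. 117.] circ [ 0.461 -0.     0.041]
[108, 282, 60, 26, 714] ztop 0.025 c [485. 456.] sz [ 58. 151.] ang 12.0 col [26. 27. 26.] circ [0.498 0.464 0.037]
t 13.2 pos [0.47  0.197 0.084] yaw 39.5 q1 10 q6 -29 open 0.55
  [-0.861, -0.86, 0.019] [-0.001, -0.001, -0.506] dist 304 mm turn 46
  [0.0, 0.0, 0.456] [0.0, 0.0, 0.0] dist 114 mm turn 0
```

send_rows(
  moves=[
    [-0.861, -0.86, 0.019, 0, 0, -0.506],
    [-0.861, -0.86, 0.019, 0, 0, -0.506],
    [-0.861, -0.86, 0.019, 0, 0, -0.506],
    [-0.861, -0.86, 0.019, 0, 0, -0.506],
    [-0.861, -0.86, 0.019, 0, 0, -0.506],
    [-0.861, -0.86, 0.019, 0, 0, -0.506],
    [-0.861, -0.86, 0.019, 0, 0, -0.506],
    [-0.861, -0.86, 0.019, 0, 0, -0.506],
    [-0.861, -0.86, 0.019, 0, 0, -0.506],
  ],
)

```text
time_s: 14.15
position: [0.4443, -0.1032, 0.0796]
tcp_rot: [[-0.996, 0.084, 0.001], [0.084, 0.996, 0.0], [-0.001, 0.0, -1.0]]
force: [-0.5, 1.0, 0.6]
opening: 0.547
grasp_force: 0.0
```

```bash
cat >> h.py <<'E'
def wrect(x,y,lo=.014,hi=.032,rx=.12,ry=.045):
    p,W=cloud("wrist")
    m=((W[...,2]>lo)&(W[...,2]<hi)&(np.abs(W[...,0]-x)<rx)&(np.abs(W[...,1]-y)<ry)).astype(np.uint8)
    n,l,st,_=cv2.connectedComponentsWithStats(m); i=1+st[1:,4].argmax()
    r=cv2.minAreaRect((W[l==i][:,:2]*1000).astype(np.float32)); print("wrist",st[i,4],np.round(r[0],1),np.round(r[1],1),"%.1f"%r[2]); return p,W
E
python3 - <<'E'
from h import *
wrect(.441,-.106)
plan((.441,-.106,-.034,85.1),(.441,-.106,.08,85.1),(.4309,.4485,.08,3.8),(.4309,.4485,-.0275,3.8))
E
```

```text
wrist 3926 [ 416.9 -102.8] [25.7 98.7] 85.0
t 14.2 pos [ 0.444 -0.102  0.08 ] yaw 85.3 q1 -27 q6 -112 open 0.55
  [0.01, -0.017, 0.454] [0.0, -0.0, 0.002] dist 114 mm turn -0
  [0.0, 0.0, -0.456] [0.0, 0.0, 0.0] dist 114 mm turn 0
  [0.23, 2.206, 0.0] [0.0, 0.0, 0.903] dist 555 mm turn -81
  [0.0, 0.0, 0.43] [0.0, 0.0, 0.0] dist 108 mm turn 0
```

send_rows(
  moves=[
    [0.005, -0.01, 0.15, 0, 0, 0],
    [0.005, -0.01, 0.3, 0, 0, 0],
    [0.005, -0.01, 0.4, 0, 0, 0],
    [0.005, -0.01, 0.44, 0, 0, 0],
    [0.005, -0.01, 0.454, 0, 0, 0],
    [0.005, -0.01, 0.454, 0, 0, 0],
  ],
)

```text
time_s: 14.8
position: [0.4425, -0.1043, -0.0337]
tcp_rot: [[-0.997, 0.08, 0.0], [0.08, 0.997, -0.0], [-0.0, -0.0, -1.0]]
force: [-0.6, -0.3, 0.6]
opening: 0.551
grasp_force: 0.0
```

send_rows(
  moves=[
    [0, 0, 0, 0, 0, 0],
    [0, 0, 0, 0, 0, 0],
    [0, 0, 0, 0, 0, 0],
    [0, 0, 0, 0, 0, 0],
    [0, 0, 0, 0, 0, 0],
    [0, 0, 0, 0, 0, 0],
    [0, 0, 0, 0, 0, 0],
    [0, 0, -0.05, 0, 0, 0],
    [0, 0, -0.15, 0, 0, 0],
    [0, 0, -0.3, 0, 0, 0],
    [0, 0, -0.42, 0, 0, 0],
    [0, 0, -0.48, 0, 0, 0],
  ],
  grip=0,
)

```text
time_s: 16.0
position: [0.4429, -0.1057, 0.0883]
tcp_rot: [[-0.997, 0.081, 0.003], [0.081, 0.997, -0.002], [-0.003, -0.001, -1.0]]
force: [-0.4, -0.9, -1.4]
opening: 0.291
grasp_force: 30.0
```

send_rows(
  moves=[
    [0.02, 0.1, 0, 0, 0, 0.04],
    [0.03, 0.25, 0, 0, 0, 0.1],
    [0.05, 0.4, 0, 0, 0, 0.16],
    [0.07, 0.55, 0, 0, 0, 0.22],
    [0.08, 0.7, 0, 0, 0, 0.28],
    [0.09, 0.85, 0, 0, 0, 0.34],
    [0.1, 1.0, 0, 0, 0, 0.4],
    [0.1, 1.0, 0, 0, 0, 0.4],
  ],
)

```text
time_s: 16.8
position: [0.4369, 0.1494, 0.0861]
tcp_rot: [[-0.761, 0.649, 0.0], [0.649, 0.761, 0.001], [0.0, 0.001, -1.0]]
force: [-0.1, -1.0, -0.6]
opening: 0.292
grasp_force: 30.0
```

```bash
python3 - <<'E'
from h import *
plan((.4309,.4485,.08,3.8),(.4309,.4485,-.0255,3.8))
E
```

```text
t 16.8 pos [0.437 0.149 0.086] yaw 49.6 q1 5 q6 -45 open 0.29
  [0.794, 0.895, 0.025] [0.0, -0.0, 0.509] dist 299 mm turn -46
  [0.0, 0.0, 0.422] [0.0, 0.0, 0.0] dist 106 mm turn 0
```

send_rows(
  moves=[
    [0.1, 0.11, 0, 0, 0, 0.07],
    [0.22, 0.25, 0, 0, 0, 0.16],
    [0.34, 0.38, 0, 0, 0, 0.25],
    [0.46, 0.52, 0, 0, 0, 0.34],
    [0.58, 0.65, 0, 0, 0, 0.42],
    [0.7, 0.79, 0, 0, 0, 0.48],
    [0.76, 0.86, 0, 0, 0, 0.5],
    [0.794, 0.895, 0, 0, 0, 0.509],
    [0.794, 0.895, 0, 0, 0, 0.509],
    [0.794, 0.895, 0, 0, 0, 0.509],
    [0.794, 0.895, 0, 0, 0, 0.509],
  ],
)

```text
time_s: 17.9
position: [0.4327, 0.4433, 0.0858]
tcp_rot: [[-0.061, 0.998, -0.001], [0.998, 0.061, -0.001], [-0.001, -0.001, -1.0]]
force: [0.2, -0.3, -1.0]
opening: 0.294
grasp_force: 30.0
```

```bash
python3 - <<'E'
from h import *
plan((.4309,.4485,-.0265,3.8))
p,W=cloud("wrist"); cv2.imwrite("pics/w7.png",p[:,:,::-1])
m=(W[...,2]>.015)&(W[...,2]<.032)&(np.abs(W[...,1]-.4365)<.11)&(np.abs(W[...,0]-.4617)<.066)&(p.max(-1)<70)
P=W[m];print(m.sum(),cv2.minAreaRect((P[:,:2]*1000).astype(np.float32)))
E
```

```text
t 17.9 pos [0.433 0.443 0.086] yaw 3.5 q1 35 q6 32 open 0.29
  [0.022, -0.005, 0.449] [-0.001, 0.001, -0.004] dist 112 mm turn 0
3760 ((491.2344665527344, 479.34033203125), (24.505422592163086, 96.98108673095703), 4.291936874389648)
```

View pics/w7.png

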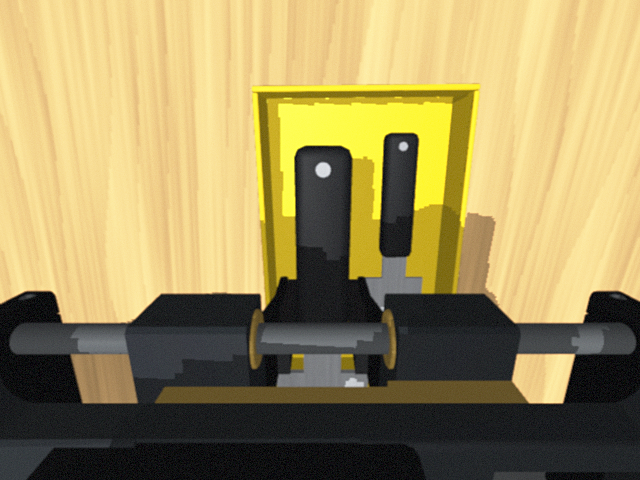

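The first knife lies flat in the bin (handle (400,195)), and the second (323,215) is over the free side. I'll lower it and release.

send_rows(
  moves=[
    [0.018, -0.005, 0.15, 0, 0, 0],
    [0.018, -0.005, 0.3, 0, 0, 0],
    [0.018, -0.005, 0.38, 0, 0, 0],
    [0.018, -0.005, 0.43, 0, 0, 0],
    [0.018, -0.005, 0.45, 0, 0, 0],
    [0.018, -0.005, 0.45, 0, 0, 0],
    [0.018, -0.005, 0.45, 0, 0, 0],
  ],
)

```text
time_s: 18.65
position: [0.4322, 0.4499, -0.0252]
tcp_rot: [[-0.061, 0.998, 0.002], [0.998, 0.061, 0.001], [0.001, 0.002, -1.0]]
force: [-0.3, 0.5, -0.7]
opening: 0.298
grasp_force: 30.0
```

send_rows(
  moves=[
    [0, 0, 0, 0, 0, 0],
    [0, 0, 0, 0, 0, 0],
    [0, 0, 0, 0, 0, 0],
    [0, 0, -0.05, 0, 0, 0],
    [0, 0, -0.15, 0, 0, 0],
    [0, 0, -0.3, 0, 0, 0],
    [0, 0, -0.44, 0, 0, 0],
    [0, 0, -0.44, 0, 0, 0],
  ],
  grip=0.42,
)

```text
time_s: 19.45
position: [0.4348, 0.4523, 0.0901]
tcp_rot: [[-0.062, 0.998, 0.01], [0.998, 0.062, 0.007], [0.007, 0.01, -1.0]]
force: [1.3, 0.4, -0.1]
opening: 0.421
grasp_force: 0.0
```

send_rows(
  moves=[
    [-1, 0.1, 0, 0, 0, -0.4],
    [-1, 0.1, 0, 0, 0, -0.4],
    [-1, 0.1, 0, 0, 0, -0.4],
    [-1, 0.1, 0, 0, 0, -0.4],
    [-1, 0.1, 0, 0, 0, -0.4],
    [-1, 0.1, 0, 0, 0, -0.4],
    [-1, 0.1, 0, 0, 0, -0.4],
  ],
  grip=0.5,
)

```text
time_s: 20.15
position: [0.4718, 0.1998, 0.0837]
tcp_rot: [[-0.633, 0.774, -0.0], [0.774, 0.633, 0.0], [0.0, -0.0, -1.0]]
force: [-0.0, 0.3, -0.1]
opening: 0.502
grasp_force: 0.0
```

```bash
python3 - <<'E'
from h import *
plan((.462,.002,.06,83),(.462,.002,-.034,83),(.462,.002,.08,83),(.688,-.004,.08,174.6),(.688,-.004,-.0275,174.6))
p,W=scan()
E
```

```text
t 20.1 pos [0.472 0.2   0.084] yaw 39.2 q1 10 q6 -29 open 0.50
  [-0.588, -0.531, 0.095] [-0.0, -0.0, -0.486] dist 199 mm turn 44
  [0.0, 0.0, 0.376] [0.0, 0.0, 0.0] dist 94 mm turn 0
  [0.0, 0.0, -0.456] [0.0, 0.0, 0.0] dist 114 mm turn 0
  [-0.9, 0.086, 0.0] [0.0, 0.0, 0.982] dist 226 mm turn -88
  [0.0, 0.0, 0.43] [0.0, 0.0, 0.0] dist 108 mm turn 0
[206, 168, 45, 46, 1004] ztop 0.040 c [753. 240.] sz [112. 109.] ang 42.4 col [ 30.   59.  106.5] circ [0.752 0.24  0.047]
[413, 172, 30, 33, 713] ztop 0.089 c [ 759. -260.] sz [63. 86.] ang 78.7 col [20. 21. 20.] circ [ 0.748 -0.257  0.02 ]
[275, 192, 103, 70, 1254] ztop 0.047 c [663.  -8.] sz [240. 162.] ang 84.4 col [14. 36. 73.] circ [ 0.658 -0.007  0.109]
[393, 215, 30, 29, 670] ztop 0.073 c [ 642. -200.] sz [67. 69.] ang 0.2 col [111.  25.  22.] circ [ 0.641 -0.199  0.033]
[224, 217, 30, 29, 656] ztop 0.073 c [640. 206.] sz [68. 68.] ang 27.4 col [69. 70. 69.] circ [0.64  0.205 0.033]
[438, 225, 31, 28, 701] ztop 0.073 c [ 616. -308.] sz [68. 71.] ang 34.7 col [110. 110. 106.] circ [ 0.616 -0.308  0.033]
[468, 264, 63, 66, 389] ztop 0.017 c [ 477. -434.] sz [136. 163.] ang 67.0 col [91. 92. 90.] circ [ 0.483 -0.421  0.079]
[464, 266, 20, 44, 93] ztop 0.016 c [ 509. -359.] sz [ 27. 114.] ang 66.1 col [95. 95. 94.] circ [ 0.486 -0.412  0.071]
[91, 275, 77, 68, 917] ztop 0.047 c [462. 473.] sz [156. 200.] ang 4.0 col [95. 84. 24.] circ [0.46  0.472 0.089]
[404, 277, 23, 59, 563] ztop 0.026 c [ 461. -220.] sz [140.  24.] ang 11.8 col [124. 120. 113.] circ [ 0.463 -0.225  0.041]
[316, 278, 15, 58, 527] ztop 0.026 c [462.   3.] sz [ 22. 141.] ang 83.1 col [121. 122. 117.] circ [ 0.46  -0.005  0.042]
[108, 284, 58, 22, 683] ztop 0.025 c [495. 462.] sz [ 50. 143.] ang 0.7 col [25. 25. 25.] circ [0.491 0.465 0.036]
[109, 308, 54, 23, 588] ztop 0.025 c [435. 460.] sz [ 51. 127.] ang 1.3 col [24. 24. 24.] circ [0.432 0.47  0.031]
```

send_rows(
  moves=[
    [-0.588, -0.531, 0.05, 0, 0, -0.486],
    [-0.588, -0.531, 0.05, 0, 0, -0.486],
    [-0.588, -0.531, 0.05, 0, 0, -0.486],
    [-0.588, -0.531, 0.05, 0, 0, -0.486],
    [-0.588, -0.531, 0.05, 0, 0, -0.486],
    [-0.588, -0.531, 0.09, 0, 0, -0.486],
    [-0.588, -0.531, 0.09, 0, 0, -0.486],
    [-0.588, -0.531, 0.09, 0, 0, -0.486],
  ],
)

```text
time_s: 21.0
position: [0.4627, 0.0051, 0.0611]
tcp_rot: [[-0.993, 0.118, -0.0], [0.118, 0.993, 0.0], [0.0, 0.0, -1.0]]
force: [-0.5, -0.2, -0.3]
opening: 0.497
grasp_force: 0.0
```

```bash
python3 - <<'E'
from h import *
wrect(.462,.002,lo=.01)
plan((.462,.002,-.034,83))
E
```

```text
wrist 5016 [461.1   3.9] [ 22.2 134.6] 83.1
t 21.1 pos [0.463 0.005 0.061] yaw 83.3 q1 -13 q6 -97 open 0.51
  [0.002, -0.013, 0.381] [0.0, 0.0, 0.003] dist 95 mm turn -0
```

send_rows(
  moves=[
    [0, -0.004, 0.15, 0, 0, 0],
    [0, -0.004, 0.28, 0, 0, 0],
    [0, -0.004, 0.35, 0, 0, 0],
    [0, -0.004, 0.381, 0, 0, 0],
    [0, -0.004, 0.381, 0, 0, 0],
    [0, -0.004, 0.381, 0, 0, 0],
  ],
)

```text
time_s: 21.65
position: [0.4632, 0.003, -0.0335]
tcp_rot: [[-0.993, 0.117, 0.001], [0.117, 0.993, -0.0], [-0.001, -0.0, -1.0]]
force: [0.2, -0.2, -0.2]
opening: 0.503
grasp_force: 0.0
```

send_rows(
  moves=[
    [0, 0, 0, 0, 0, 0],
    [0, 0, 0, 0, 0, 0],
    [0, 0, 0, 0, 0, 0],
    [0, 0, 0, 0, 0, 0],
    [0, 0, 0, 0, 0, 0],
    [0, 0, 0, 0, 0, 0],
    [0, 0, 0, 0, 0, 0],
    [0, 0, -0.05, 0, 0, 0],
    [0, 0, -0.15, 0, 0, 0],
    [0, 0, -0.3, 0, 0, 0],
    [0, 0, -0.42, 0, 0, 0],
    [0, 0, -0.46, 0, 0, 0],
  ],
  grip=0,
)

```text
time_s: 22.85
position: [0.464, 0.0022, 0.0832]
tcp_rot: [[-0.993, 0.117, 0.005], [0.117, 0.993, -0.001], [-0.005, -0.001, -1.0]]
force: [-1.0, -1.0, -1.2]
opening: 0.25
grasp_force: 30.0
```

```bash
python3 - <<'E'
from h import *
plan((.688,-.010,.08,174.6),(.688,-.010,-.0265,174.6))
E
```

```text
t 22.9 pos [0.464 0.002 0.083] yaw 83.3 q1 -14 q6 -97 open 0.25
  [-0.895, 0.056, 0.017] [0.002, 0.003, 0.985] dist 224 mm turn -89
  [0.0, 0.0, 0.426] [0.0, 0.0, 0.0] dist 106 mm turn 0
```

send_rows(
  moves=[
    [-0.08, 0.01, 0, 0, 0, 0.09],
    [-0.17, 0.01, 0, 0, 0, 0.18],
    [-0.26, 0.02, 0, 0, 0, 0.27],
    [-0.35, 0.02, 0, 0, 0, 0.36],
    [-0.44, 0.03, 0, 0, 0, 0.45],
    [-0.53, 0.03, 0, 0, 0, 0.54],
    [-0.62, 0.04, 0, 0, 0, 0.63],
    [-0.71, 0.05, 0, 0, 0, 0.72],
    [-0.8, 0.05, 0, 0, 0, 0.81],
    [-0.87, 0.056, 0, 0, 0, 0.9],
    [-0.895, 0.056, 0, 0, 0, 0.985],
    [-0.895, 0.056, 0, 0, 0, 0.985],
  ],
)

```text
time_s: 24.05
position: [0.6865, -0.0099, 0.0791]
tcp_rot: [[0.094, 0.996, -0.001], [0.996, -0.094, 0.0], [0.0, -0.001, -1.0]]
force: [-0.6, 0.4, -0.4]
opening: 0.244
grasp_force: 30.0
```

```bash
python3 - <<'E'
from h import *
plan((.688,-.010,-.0265,174.6))
E
```

```text
t 24.1 pos [ 0.687 -0.01   0.079] yaw -5.4 q1 -10 q6 -5 open 0.24
  [0.0, 0.006, 0.422] [-0.001, -0.0, 0.0] dist 106 mm turn -0
```

send_rows(
  moves=[
    [0, 0.004, 0.15, 0, 0, 0],
    [0, 0.004, 0.3, 0, 0, 0],
    [0, 0.004, 0.37, 0, 0, 0],
    [0, 0.004, 0.41, 0, 0, 0],
    [0, 0.004, 0.425, 0, 0, 0],
    [0, 0.004, 0.425, 0, 0, 0],
    [0, 0.004, 0.425, 0, 0, 0],
  ],
)

```text
time_s: 24.75
position: [0.6887, -0.01, -0.0238]
tcp_rot: [[0.093, 0.996, 0.003], [0.996, -0.093, -0.0], [-0.0, 0.003, -1.0]]
force: [1.1, 1.0, -0.3]
opening: 0.245
grasp_force: 30.0
```

send_rows(
  moves=[
    [0, 0, 0, 0, 0, 0],
    [0, 0, 0, 0, 0, 0],
    [0, 0, 0, 0, 0, 0],
    [0, 0, -0.05, 0, 0, 0],
    [0, 0, -0.15, 0, 0, 0],
    [0, 0, -0.3, 0, 0, 0],
    [0, 0, -0.44, 0, 0, 0],
    [0, 0, -0.44, 0, 0, 0],
  ],
  grip=0.38,
)

```text
time_s: 25.55
position: [0.6923, -0.0105, 0.092]
tcp_rot: [[0.094, 0.996, 0.013], [0.996, -0.094, -0.002], [-0.001, 0.013, -1.0]]
force: [1.0, -0.8, 1.2]
opening: 0.381
grasp_force: 0.0
```

```bash
python3 - <<'E'
from h import *
plan((.461,-.221,.06,101.5))
E
```

```text
t 25.6 pos [ 0.692 -0.011  0.092] yaw -5.4 q1 -10 q6 -5 open 0.38
  [-0.925, -0.844, 0.118] [0.008, -0.005, 0.813] dist 314 mm turn -73
```

send_rows(
  moves=[
    [-0.925, -0.844, 0, 0, 0, 0.813],
    [-0.925, -0.844, 0, 0, 0, 0.813],
    [-0.925, -0.844, 0, 0, 0, 0.813],
    [-0.925, -0.844, 0, 0, 0, 0.813],
    [-0.925, -0.844, 0, 0, 0, 0.813],
    [-0.925, -0.844, 0, 0, 0, 0.813],
    [-0.925, -0.844, 0, 0, 0, 0.813],
    [-0.925, -0.844, 0.1, 0, 0, 0.813],
    [-0.925, -0.844, 0.1, 0, 0, 0.813],
    [-0.925, -0.844, 0.1, 0, 0, 0.813],
    [-0.925, -0.844, 0.1, 0, 0, 0.813],
    [-0.925, -0.844, 0.1, 0, 0, 0.813],
  ],
  grip=0.5,
)

```text
time_s: 26.75
position: [0.4561, -0.2203, 0.0601]
tcp_rot: [[0.98, 0.2, 0.001], [0.2, -0.98, -0.001], [0.001, 0.001, -1.0]]
force: [0.2, 0.6, -0.3]
opening: 0.502
grasp_force: 0.0
```

```bash
python3 - <<'E'
from h import *
p,W=wrect(.461,-.221,lo=.01); cv2.imwrite("pics/w9.png",p[:,:,::-1])
plan((.461,-.221,-.034,101.5))
scan()
E
```

```text
wrist 5375 [ 463.7 -219.9] [140.6  22.4] 11.7
t 26.8 pos [ 0.456 -0.22   0.06 ] yaw -78.5 q1 -38 q6 40 open 0.50
  [0.018, 0.006, 0.376] [0.001, -0.0, 0.0] dist 94 mm turn -0
[206, 169, 45, 45, 1001] ztop 0.040 c [752. 240.] sz [110. 109.] ang 22.3 col [ 31.  62. 111.] circ [0.752 0.24  0.047]
[413, 173, 30, 32, 711] ztop 0.089 c [ 746. -257.] sz [63. 60.] ang 72.9 col [21. 22. 21.] circ [ 0.748 -0.258  0.02 ]
[275, 192, 103, 70, 1280] ztop 0.048 c [658.  -8.] sz [240. 152.] ang 84.3 col [14. 36. 74.] circ [ 0.657 -0.007  0.109]
[299, 209, 59, 15, 555] ztop 0.029 c [688. -12.] sz [146.  35.] ang 83.8 col [107. 111. 115.] circ [ 0.687 -0.011  0.041]
[393, 215, 30, 29, 669] ztop 0.072 c [ 641. -199.] sz [69. 66.] ang 87.3 col [115.  26.  23.] circ [ 0.641 -0.199  0.033]
[224, 217, 29, 29, 663] ztop 0.072 c [640. 206.] sz [70. 68.] ang 26.3 col [72. 72. 71.] circ [0.64  0.205 0.033]
[438, 225, 31, 28, 693] ztop 0.073 c [ 616. -309.] sz [67. 68.] ang 2.4 col [114. 114. 110.] circ [ 0.616 -0.308  0.033]
[470, 264, 61, 66, 364] ztop 0.018 c [ 487. -438.] sz [162. 130.] ang 15.9 col [89.  89.  88.5] circ [ 0.483 -0.421  0.079]
[92, 273, 105, 70, 2450] ztop 0.047 c [465. 437.] sz [158. 243.] ang 3.9 col [103.   91.5  29. ] circ [0.46  0.436 0.112]
[404, 277, 11, 14, 107] ztop 0.026 c [ 516. -209.] sz [29. 23.] ang 12.9 col [72. 14. 13.] circ [ 0.517 -0.208  0.01 ]
[108, 308, 79, 23, 1065] ztop 0.025 c [431. 435.] sz [ 53. 191.] ang 2.9 col [112. 113. 106.] circ [0.431 0.44  0.049]
```

send_rows(
  moves=[
    [0.03, 0.005, 0.15, 0, 0, 0],
    [0.03, 0.005, 0.28, 0, 0, 0],
    [0.03, 0.005, 0.35, 0, 0, 0],
    [0.03, 0.005, 0.376, 0, 0, 0],
    [0.03, 0.005, 0.376, 0, 0, 0],
    [0.03, 0.005, 0.376, 0, 0, 0],
  ],
)

```text
time_s: 27.45
position: [0.4639, -0.2204, -0.0337]
tcp_rot: [[0.98, 0.199, 0.001], [0.199, -0.98, -0.001], [0.001, 0.001, -1.0]]
force: [-0.2, -0.1, 0.3]
opening: 0.5
grasp_force: 0.0
```

send_rows(
  moves=[
    [0, 0, 0, 0, 0, 0],
    [0, 0, 0, 0, 0, 0],
    [0, 0, 0, 0, 0, 0],
    [0, 0, 0, 0, 0, 0],
    [0, 0, 0, 0, 0, 0],
    [0, 0, 0, 0, 0, 0],
    [0, 0, 0, 0, 0, 0],
    [0, 0, -0.05, 0, 0, 0],
    [0, 0, -0.15, 0, 0, 0],
    [0, 0, -0.3, 0, 0, 0],
    [0, 0, -0.42, 0, 0, 0],
    [0, 0, -0.46, 0, 0, 0],
  ],
  grip=0,
)

```text
time_s: 28.65
position: [0.4648, -0.2211, 0.0838]
tcp_rot: [[0.98, 0.198, 0.005], [0.199, -0.98, -0.003], [0.004, 0.004, -1.0]]
force: [0.8, -0.7, -0.4]
opening: 0.252
grasp_force: 30.0
```

```bash
python3 - <<'E'
from h import *
plan((.628,-.005,.08,174.6),(.628,-.005,-.0265,174.6))
E
```

```text
t 28.6 pos [ 0.465 -0.221  0.084] yaw -78.6 q1 -38 q6 41 open 0.25
  [0.812, -0.718, 0.015] [0.004, -0.0, -0.813] dist 271 mm turn 73
  [0.0, 0.0, 0.426] [0.0, 0.0, 0.0] dist 106 mm turn 0
```

send_rows(
  moves=[
    [0.08, -0.07, 0, 0, 0, -0.08],
    [0.17, -0.15, 0, 0, 0, -0.17],
    [0.26, -0.23, 0, 0, 0, -0.26],
    [0.35, -0.31, 0, 0, 0, -0.35],
    [0.44, -0.39, 0, 0, 0, -0.44],
    [0.53, -0.47, 0, 0, 0, -0.53],
    [0.62, -0.55, 0, 0, 0, -0.62],
    [0.71, -0.63, 0, 0, 0, -0.7],
    [0.78, -0.69, 0, 0, 0, -0.77],
    [0.812, -0.718, 0, 0, 0, -0.813],
    [0.812, -0.718, 0, 0, 0, -0.813],
    [0.812, -0.718, 0, 0, 0, -0.813],
  ],
)

```text
time_s: 29.85
position: [0.6255, -0.0037, 0.0798]
tcp_rot: [[0.095, 0.996, -0.002], [0.996, -0.095, 0.0], [-0.0, -0.002, -1.0]]
force: [-0.0, -0.1, -0.9]
opening: 0.246
grasp_force: 30.0
```

```bash
python3 - <<'E'
from h import *
plan((.628,-.005,-.0255,174.6))
E
```

```text
t 29.9 pos [ 0.626 -0.004  0.08 ] yaw -5.4 q1 -11 q6 -5 open 0.25
  [-0.004, 0.011, 0.421] [-0.001, 0.0, -0.0] dist 105 mm turn 0
```

send_rows(
  moves=[
    [-0.004, 0.008, 0.15, 0, 0, 0],
    [-0.004, 0.008, 0.3, 0, 0, 0],
    [-0.004, 0.008, 0.37, 0, 0, 0],
    [-0.004, 0.008, 0.41, 0, 0, 0],
    [-0.004, 0.008, 0.425, 0, 0, 0],
    [-0.004, 0.008, 0.425, 0, 0, 0],
    [-0.004, 0.008, 0.425, 0, 0, 0],
  ],
)

```text
time_s: 30.55
position: [0.6294, -0.0053, -0.0245]
tcp_rot: [[0.094, 0.996, 0.002], [0.996, -0.094, -0.0], [-0.0, 0.002, -1.0]]
force: [0.8, -0.3, 0.1]
opening: 0.249
grasp_force: 30.0
```

send_rows(
  moves=[
    [0, 0, 0, 0, 0, 0],
    [0, 0, 0, 0, 0, 0],
    [0, 0, 0, 0, 0, 0],
    [0, 0, -0.05, 0, 0, 0],
    [0, 0, -0.15, 0, 0, 0],
    [0, 0, -0.3, 0, 0, 0],
    [0, 0, -0.46, 0, 0, 0],
    [0, 0, -0.46, 0, 0, 0],
  ],
  grip=0.38,
)

```text
time_s: 31.35
position: [0.6335, -0.0057, 0.0965]
tcp_rot: [[0.094, 0.996, 0.013], [0.996, -0.094, -0.002], [-0.001, 0.013, -1.0]]
force: [-0.0, 0.1, 0.5]
opening: 0.379
grasp_force: 0.0
```

```bash
python3 - <<'E'
from h import *
plan((.616,-.308,.09,-20))
E
```

```text
t 31.4 pos [ 0.634 -0.006  0.096] yaw -5.4 q1 -11 q6 -5 open 0.38
  [-1.211, 0.043, 0.028] [0.009, -0.0, 0.163] dist 303 mm turn -15
```

send_rows(
  moves=[
    [-0.95, 0.04, 0, 0, 0, 0.16],
    [-0.95, 0.04, 0, 0, 0, 0.16],
    [-0.95, 0.04, 0, 0, 0, 0.16],
    [-0.95, 0.04, 0, 0, 0, 0.16],
    [-0.95, 0.04, 0, 0, 0, 0.16],
    [-0.95, 0.04, 0, 0, 0, 0.16],
    [-0.95, 0.04, 0, 0, 0, 0.16],
  ],
  grip=1,
)

```text
time_s: 32.05
position: [0.6155, -0.2431, 0.0892]
tcp_rot: [[0.341, 0.94, -0.001], [0.94, -0.341, 0.001], [0.001, -0.001, -1.0]]
force: [0.5, 1.2, -0.1]
opening: 0.925
grasp_force: 0.0
```

```bash
cat >> h.py <<'E'
def wcirc(x,y,ztop,r=.06):
    p,W=cloud("wrist"); m=(np.abs(W[...,2]-ztop)<.005)&(np.hypot(W[...,0]-x,W[...,1]-y)<r); P=W[m][:,:2]
    if len(P)>20: c=circ(P); e=np.hypot(P[:,0]-c[0],P[:,1]-c[1])-c[2]; P=P[np.abs(e)<.005]; print("wrist rim",len(P),np.round(circ(P),4))
    return p,W
E
python3 - <<'E'
from h import *
p,W=wcirc(.616,-.308,.072); 
p,W=scan()
plan((.616,-.308,.09,-20),(.616,-.308,.016,-20))
E
```

```text
wrist rim 1047 [ 0.6192 -0.3075  0.0333]
[206, 169, 45, 45, 1002] ztop 0.040 c [752. 239.] sz [109. 108.] ang 6.8 col [ 34.  65. 116.] circ [0.752 0.239 0.047]
[413, 173, 27, 32, 496] ztop 0.088 c [ 751. -248.] sz [43. 62.] ang 67.5 col [21.  21.5 14. ] circ [ 0.75  -0.253  0.018]
[275, 192, 103, 70, 1037] ztop 0.048 c [658.  -5.] sz [246. 152.] ang 84.6 col [15. 38. 76.] circ [ 0.644 -0.007  0.117]
[300, 209, 58, 17, 563] ztop 0.030 c [685. -13.] sz [144.  37.] ang 84.9 col [112. 117. 121.] circ [ 0.689 -0.011  0.041]
[393, 215, 25, 29, 486] ztop 0.072 c [ 646. -191.] sz [49. 68.] ang 59.9 col [91.5 17.  15. ] circ [ 0.641 -0.199  0.033]
[224, 217, 29, 30, 666] ztop 0.072 c [641. 205.] sz [67. 68.] ang 3.5 col [76. 77. 76.] circ [0.64  0.205 0.033]
[298, 230, 63, 17, 519] ztop 0.029 c [632. -13.] sz [155.  41.] ang 89.2 col [102.  79.  85.] circ [ 0.616 -0.005  0.044]
[472, 264, 59, 66, 365] ztop 0.018 c [ 479. -436.] sz [132. 163.] ang 74.6 col [95. 95. 95.] circ [ 0.483 -0.421  0.079]
[92, 273, 106, 70, 1391] ztop 0.048 c [462. 436.] sz [151. 244.] ang 3.9 col [102.  89.  27.] circ [0.461 0.437 0.112]
[109, 281, 74, 26, 1044] ztop 0.024 c [496. 440.] sz [ 58. 183.] ang 2.6 col [116. 117. 109.] circ [0.495 0.442 0.051]
[108, 307, 78, 25, 1068] ztop 0.024 c [436. 435.] sz [190.  58.] ang 88.7 col [118.  119.  111.5] circ [0.431 0.438 0.05 ]
t 32.1 pos [ 0.616 -0.241  0.089] yaw -19.7 q1 -31 q6 -11 open 0.97
  [-0.252, 0.092, -0.004] [-0.001, -0.0, 0.003] dist 67 mm turn -0
  [0.0, 0.0, 0.296] [0.0, 0.0, 0.0] dist 74 mm turn 0
```

send_rows(
  moves=[
    [-0.12, 0.05, 0, 0, 0, 0],
    [-0.22, 0.09, 0, 0, 0, 0],
    [-0.25, 0.097, 0, 0, 0, 0],
    [-0.25, 0.097, 0, 0, 0, 0],
    [-0.25, 0.097, 0, 0, 0, 0],
    [-0.25, 0.097, 0, 0, 0, 0],
  ],
  grip=1,
)

```text
time_s: 32.75
position: [0.6177, -0.3072, 0.0892]
tcp_rot: [[0.337, 0.942, -0.001], [0.942, -0.337, 0.001], [0.001, -0.001, -1.0]]
force: [-0.9, 0.6, -0.9]
opening: 1.003
grasp_force: 0.0
```

```bash
python3 - <<'E'
from h import *
p,W=wcirc(.616,-.308,.072);cv2.imwrite("pics/w10.png",p[:,:,::-1])
plan((.6175,-.3078,.016,-20))
E
```

```text
wrist rim 1418 [ 0.6192 -0.3077  0.0332]
t 32.8 pos [ 0.618 -0.308  0.089] yaw -19.7 q1 -36 q6 -16 open 1.00
  [-0.002, -0.0, 0.293] [-0.001, -0.0, 0.003] dist 73 mm turn -0
```

send_rows(
  moves=[
    [0, 0.003, 0.1, 0, 0, 0],
    [0, 0.003, 0.2, 0, 0, 0],
    [0, 0.003, 0.26, 0, 0, 0],
    [0, 0.003, 0.293, 0, 0, 0],
    [0, 0.003, 0.293, 0, 0, 0],
    [0, 0.003, 0.293, 0, 0, 0],
  ],
)

```text
time_s: 33.4
position: [0.6191, -0.3099, 0.0168]
tcp_rot: [[0.338, 0.941, 0.001], [0.941, -0.338, -0.001], [-0.0, 0.001, -1.0]]
force: [0.5, -0.3, 0.1]
opening: 1.003
grasp_force: 0.0
```

send_rows(
  moves=[
    [0, 0, 0, 0, 0, 0],
    [0, 0, 0, 0, 0, 0],
    [0, 0, 0, 0, 0, 0],
    [0, 0, 0, 0, 0, 0],
    [0, 0, 0, 0, 0, 0],
    [0, 0, 0, 0, 0, 0],
    [0, 0, -0.03, 0, 0, 0],
    [0, 0, -0.1, 0, 0, 0],
    [0, 0, -0.2, 0, 0, 0],
    [0, 0, -0.3, 0, 0, 0],
    [0, 0, -0.34, 0, 0, 0],
    [0, 0, -0.34, 0, 0, 0],
  ],
  grip=0,
)

```text
time_s: 34.6
position: [0.6197, -0.3104, 0.1028]
tcp_rot: [[0.338, 0.941, 0.003], [0.941, -0.338, -0.002], [-0.001, 0.004, -1.0]]
force: [0.4, 0.1, -1.2]
opening: 0.781
grasp_force: 30.0
```

```bash
python3 - <<'E'
from h import *
plan((.483,-.4215,.10,-20),(.483,-.4215,.022,-20))
p,W=cloud("side"); s=readout.read_state(); c=viewer.camera_info("side")
X=c["R"]@s["position"]+c["t"]; u=int(c["fx"]*X[0]/X[2]+c["cx"]); v=int(c["fy"]*X[1]/X[2]+c["cy"])
cv2.imwrite("pics/s10.png",cv2.resize(p[max(v-80,0):v+80,max(u-100,0):u+100,::-1],None,fx=3,fy=3))
E
```

```text
t 34.6 pos [ 0.62  -0.31   0.103] yaw -19.8 q1 -36 q6 -16 open 0.78
  [-0.603, -0.364, 0.011] [0.002, 0.001, 0.002] dist 176 mm turn -0
  [0.0, 0.0, 0.312] [0.0, 0.0, 0.0] dist 78 mm turn 0
```

View pics/s10.png

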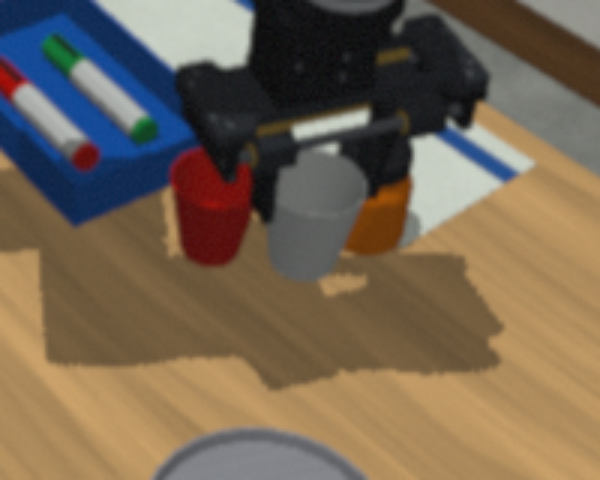

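The white cup (315,215) is held upright. The carry to the tray is next.

send_rows(
  moves=[
    [-0.06, -0.04, 0, 0, 0, 0],
    [-0.14, -0.09, 0, 0, 0, 0],
    [-0.24, -0.15, 0, 0, 0, 0],
    [-0.34, -0.21, 0, 0, 0, 0],
    [-0.44, -0.27, 0, 0, 0, 0],
    [-0.53, -0.32, 0, 0, 0, 0],
    [-0.58, -0.35, 0, 0, 0, 0],
    [-0.603, -0.364, 0, 0, 0, 0],
    [-0.603, -0.364, 0, 0, 0, 0],
    [-0.603, -0.364, 0, 0, 0, 0],
  ],
)

```text
time_s: 35.65
position: [0.4823, -0.42, 0.1008]
tcp_rot: [[0.338, 0.941, 0.0], [0.941, -0.338, 0.001], [0.001, -0.0, -1.0]]
force: [0.2, 0.2, -0.9]
opening: 0.778
grasp_force: 30.0
```

```bash
python3 - <<'E'
from h import *
plan((.483,-.4215,.0225,-20))
E
```

```text
t 35.6 pos [ 0.482 -0.42   0.101] yaw -19.8 q1 -51 q6 -31 open 0.78
  [-0.005, 0.005, 0.313] [-0.0, -0.0, 0.003] dist 78 mm turn -0
```

send_rows(
  moves=[
    [0, 0, 0.08, 0, 0, 0],
    [0, 0, 0.16, 0, 0, 0],
    [0, 0, 0.23, 0, 0, 0],
    [0, 0, 0.28, 0, 0, 0],
    [0, 0, 0.3, 0, 0, 0],
    [0, 0, 0.313, 0, 0, 0],
    [0, 0, 0.313, 0, 0, 0],
    [0, 0, 0.313, 0, 0, 0],
  ],
)

```text
time_s: 36.45
position: [0.4824, -0.4211, 0.0236]
tcp_rot: [[0.338, 0.941, 0.001], [0.941, -0.338, -0.001], [-0.001, 0.001, -1.0]]
force: [-0.2, 0.2, -0.2]
opening: 0.777
grasp_force: 30.0
```

send_rows(
  moves=[
    [0, 0, 0, 0, 0, 0],
    [0, 0, 0, 0, 0, 0],
    [0, 0, 0, 0, 0, 0],
    [0, 0, 0, 0, 0, 0],
    [0, 0, -0.05, 0, 0, 0],
    [0, 0, -0.15, 0, 0, 0],
    [0, 0, -0.3, 0, 0, 0],
    [0, 0, -0.36, 0, 0, 0],
    [0, 0, -0.36, 0, 0, 0],
  ],
  grip=1,
)

```text
time_s: 37.35
position: [0.4836, -0.4228, 0.117]
tcp_rot: [[0.338, 0.941, 0.005], [0.941, -0.338, -0.006], [-0.004, 0.007, -1.0]]
force: [-0.0, -0.1, -0.2]
opening: 0.995
grasp_force: 0.0
```

```bash
python3 - <<'E'
from h import *
wcirc(.483,-.4215,.076)
plan((.641,-.199,.10,-20))
E
```

```text
wrist rim 1168 [ 0.4829 -0.4193  0.0332]
t 37.4 pos [ 0.483 -0.422  0.115] yaw -19.8 q1 -51 q6 -31 open 1.00
  [1.052, 0.295, 0.058] [0.002, 0.001, 0.002] dist 274 mm turn -0
```

send_rows(
  moves=[
    [0.8, 0.22, 0.05, 0, 0, 0],
    [0.8, 0.22, 0.05, 0, 0, 0],
    [0.8, 0.22, 0.05, 0, 0, 0],
    [0.8, 0.22, 0.05, 0, 0, 0],
    [0.8, 0.22, 0.05, 0, 0, 0],
    [0.8, 0.22, 0.05, 0, 0, 0],
    [0.8, 0.22, 0.05, 0, 0, 0],
  ],
)

```text
time_s: 38.1
position: [0.6003, -0.2515, 0.0994]
tcp_rot: [[0.338, 0.941, -0.002], [0.941, -0.338, 0.0], [-0.0, -0.002, -1.0]]
force: [0.1, -0.4, 0.1]
opening: 1.0
grasp_force: 0.0
```

```bash
python3 - <<'E'
from h import *
wcirc(.641,-.199,.072); scan()
plan((.641,-.199,.10,10),(.641,-.199,.016,10))
E
```

```text
wrist rim 1634 [ 0.6436 -0.1989  0.0331]
[206, 169, 45, 45, 1006] ztop 0.040 c [752. 240.] sz [110. 108.] ang 26.2 col [ 34.  66. 117.] circ [0.752 0.24  0.047]
[413, 173, 30, 33, 705] ztop 0.088 c [ 746. -255.] sz [58. 61.] ang 82.9 col [22. 23. 16.] circ [ 0.748 -0.258  0.02 ]
[275, 192, 103, 70, 1129] ztop 0.048 c [658.  -6.] sz [244. 152.] ang 84.5 col [15. 39. 78.] circ [ 0.65  -0.008  0.113]
[296, 208, 62, 18, 567] ztop 0.030 c [687.  -7.] sz [153.  37.] ang 85.7 col [113. 117. 122.] circ [ 0.686 -0.011  0.041]
[393, 215, 30, 29, 664] ztop 0.073 c [ 641. -199.] sz [67. 68.] ang 55.5 col [92. 17. 15.] circ [ 0.641 -0.199  0.033]
[224, 217, 29, 29, 659] ztop 0.072 c [641. 205.] sz [69. 67.] ang 82.4 col [77. 78. 77.] circ [0.64  0.205 0.033]
[297, 232, 60, 16, 575] ztop 0.029 c [630.  -7.] sz [147.  35.] ang 85.2 col [106.  92.  93.] circ [ 0.631 -0.008  0.041]
[480, 264, 51, 66, 324] ztop 0.018 c [ 473. -448.] sz [104. 162.] ang 71.4 col [93.  93.5 94. ] circ [ 0.483 -0.421  0.079]
[92, 273, 106, 70, 1409] ztop 0.048 c [462. 436.] sz [151. 244.] ang 4.0 col [103.  90.  27.] circ [0.461 0.437 0.112]
[483, 279, 40, 35, 799] ztop 0.077 c [ 477. -431.] sz [85. 89.] ang 27.7 col [113. 115. 113.] circ [ 0.48  -0.419  0.033]
[109, 282, 76, 25, 1056] ztop 0.025 c [494. 436.] sz [ 57. 182.] ang 2.1 col [117. 118. 106.] circ [0.49  0.444 0.049]
[108, 307, 76, 27, 1067] ztop 0.024 c [429. 437.] sz [ 61. 186.] ang 3.2 col [119. 120. 112.] circ [0.423 0.436 0.053]
t 38.2 pos [ 0.6   -0.253  0.1  ] yaw -19.9 q1 -33 q6 -13 open 1.00
  [0.257, 0.08, -0.0] [-0.001, 0.0, -0.332] dist 67 mm turn 30
  [0.0, 0.0, 0.336] [0.0, 0.0, 0.0] dist 84 mm turn 0
```

send_rows(
  moves=[
    [0.13, 0.04, 0, 0, 0, -0.09],
    [0.24, 0.08, 0, 0, 0, -0.18],
    [0.257, 0.087, 0, 0, 0, -0.27],
    [0.257, 0.087, 0, 0, 0, -0.332],
    [0.257, 0.087, 0.1, 0, 0, -0.332],
    [0.257, 0.087, 0.2, 0, 0, -0.332],
    [0.257, 0.087, 0.28, 0, 0, -0.332],
    [0.257, 0.087, 0.32, 0, 0, -0.332],
    [0.257, 0.087, 0.336, 0, 0, -0.332],
    [0.257, 0.087, 0.336, 0, 0, -0.332],
    [0.257, 0.087, 0.336, 0, 0, -0.332],
  ],
)

```text
time_s: 39.3
position: [0.6442, -0.1988, 0.0174]
tcp_rot: [[-0.175, 0.985, 0.002], [0.985, 0.175, -0.001], [-0.001, 0.002, -1.0]]
force: [-0.8, 0.1, 0.5]
opening: 0.999
grasp_force: 0.0
```

send_rows(
  moves=[
    [0, 0, 0, 0, 0, 0],
    [0, 0, 0, 0, 0, 0],
    [0, 0, 0, 0, 0, 0],
    [0, 0, 0, 0, 0, 0],
    [0, 0, 0, 0, 0, 0],
    [0, 0, 0, 0, 0, 0],
    [0, 0, -0.03, 0, 0, 0],
    [0, 0, -0.1, 0, 0, 0],
    [0, 0, -0.2, 0, 0, 0],
    [0, 0, -0.32, 0, 0, 0],
    [0, 0, -0.42, 0, 0, 0],
    [0, 0, -0.48, 0, 0, 0],
  ],
  grip=0,
)

```text
time_s: 40.5
position: [0.6446, -0.1983, 0.1388]
tcp_rot: [[-0.175, 0.984, 0.003], [0.984, 0.175, -0.001], [-0.002, 0.003, -1.0]]
force: [0.9, -0.4, -0.7]
opening: 0.783
grasp_force: 30.0
```

```bash
python3 - <<'E'
from h import *
s=readout.read_state(); z=s["position"][2]
wcirc(s["position"][0],s["position"][1],z-.016+.072)
plan((.4825,-.4205,.14,-20),(.4825,-.4205,.016+.004+.023+.003,-20))
E
```

```text
wrist rim 2530 [ 0.6457 -0.1982  0.0336]
t 40.5 pos [ 0.646 -0.199  0.141] yaw 10.1 q1 -27 q6 -37 open 0.78
  [-0.758, -0.798, 0.002] [0.004, 0.001, 0.335] dist 275 mm turn -30
  [0.0, 0.0, 0.376] [0.0, 0.0, 0.0] dist 94 mm turn 0
```

send_rows(
  moves=[
    [-0.05, -0.05, 0, 0, 0, 0.03],
    [-0.12, -0.13, 0, 0, 0, 0.06],
    [-0.22, -0.23, 0, 0, 0, 0.1],
    [-0.32, -0.33, 0, 0, 0, 0.14],
    [-0.42, -0.44, 0, 0, 0, 0.19],
    [-0.52, -0.55, 0, 0, 0, 0.24],
    [-0.62, -0.65, 0, 0, 0, 0.28],
    [-0.7, -0.74, 0, 0, 0, 0.32],
    [-0.74, -0.78, 0, 0, 0, 0.335],
    [-0.758, -0.798, 0, 0, 0, 0.335],
    [-0.758, -0.798, 0, 0, 0, 0.335],
    [-0.758, -0.798, 0, 0, 0, 0.335],
  ],
)

```text
time_s: 41.75
position: [0.4808, -0.4183, 0.1359]
tcp_rot: [[0.342, 0.94, -0.0], [0.94, -0.342, 0.001], [0.001, -0.001, -1.0]]
force: [0.5, -0.5, -0.4]
opening: 0.779
grasp_force: 30.0
```

```bash
python3 - <<'E'
from h import *
s=readout.read_state(); z=s["position"][2]
p,W=wcirc(s["position"][0],s["position"][1],z-.017+.072)
plan((.4825,-.4205,.048,-20))
E
```

```text
wrist rim 2691 [ 0.4824 -0.4183  0.0335]
t 41.8 pos [ 0.481 -0.418  0.136] yaw -20.0 q1 -51 q6 -31 open 0.78
  [-0.007, 0.009, 0.352] [-0.0, -0.001, 0.001] dist 88 mm turn -0
```

send_rows(
  moves=[
    [-0.004, 0.006, 0.08, 0, 0, 0],
    [-0.004, 0.006, 0.16, 0, 0, 0],
    [-0.004, 0.006, 0.23, 0, 0, 0],
    [-0.004, 0.006, 0.28, 0, 0, 0],
    [-0.004, 0.006, 0.32, 0, 0, 0],
    [-0.004, 0.006, 0.345, 0, 0, 0],
    [-0.004, 0.006, 0.36, 0, 0, 0],
    [-0.004, 0.006, 0.36, 0, 0, 0],
    [-0.004, 0.006, 0.36, 0, 0, 0],
  ],
)

```text
time_s: 42.7
position: [0.4816, -0.4213, 0.0468]
tcp_rot: [[0.343, 0.939, 0.001], [0.939, -0.343, -0.001], [-0.0, 0.001, -1.0]]
force: [-0.6, 0.7, -0.3]
opening: 0.78
grasp_force: 30.0
```

send_rows(
  moves=[
    [0, 0, 0, 0, 0, 0],
    [0, 0, 0, 0, 0, 0],
    [0, 0, 0, 0, 0, 0],
    [0, 0, 0, 0, 0, 0],
    [0, 0, 0, 0, 0, 0],
    [0, 0, -0.05, 0, 0, 0],
    [0, 0, -0.15, 0, 0, 0],
    [0, 0, -0.3, 0, 0, 0],
    [0, 0, -0.4, 0, 0, 0],
    [0, 0, -0.4, 0, 0, 0],
  ],
  grip=1,
)

```text
time_s: 43.7
position: [0.4838, -0.4237, 0.1519]
tcp_rot: [[0.343, 0.939, 0.007], [0.939, -0.343, -0.008], [-0.005, 0.009, -1.0]]
force: [0.5, -0.0, -0.2]
opening: 1.0
grasp_force: 0.0
```

```bash
python3 - <<'E'
from h import *
p,W=wcirc(.482,-.42,.099); cv2.imwrite("pics/w13.png",p[:,:,::-1])
k=np.hypot(W[...,0]-.4824,W[...,1]+.42)<.037; k&=(W[...,2]<.13)
z=W[k][:,2]; print(np.percentile(z,[50,90,97,99]))
plan((.62,-.15,.12,20))
E
```

```text
wrist rim 1102 [ 0.4825 -0.4199  0.0332]
[0.06001647 0.09809411 0.09959133 0.10013793]
t 43.8 pos [ 0.483 -0.422  0.15 ] yaw -20.0 q1 -51 q6 -31 open 1.00
  [1.212, 0.142, 0.115] [0.002, 0.003, -0.445] dist 307 mm turn 40
```

View pics/w13.png

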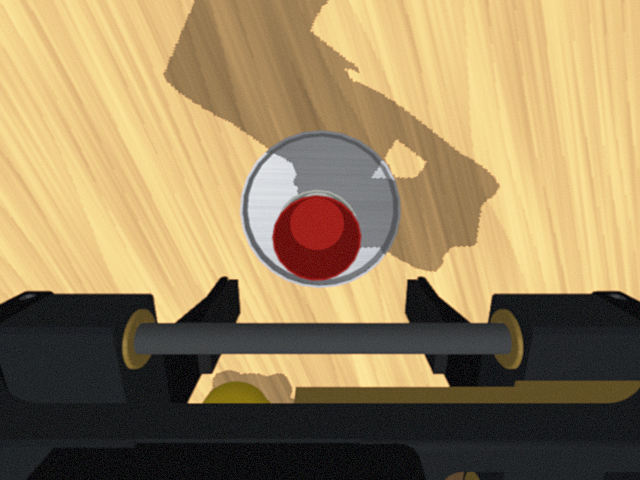

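The red cup is nested (rim at 0.099 m, centred at (317,235)). The grey cup is the last one.

send_rows(
  moves=[
    [1, 0.1, 0.1, 0, 0, -0.3],
    [1, 0.1, 0.1, 0, 0, -0.3],
    [1, 0.1, 0.1, 0, 0, -0.3],
    [1, 0.1, 0.1, 0, 0, -0.3],
    [1, 0.1, 0.1, 0, 0, -0.3],
    [1, 0.1, 0.1, 0, 0, -0.3],
    [1, 0.1, 0.1, 0, 0, -0.3],
  ],
)

```text
time_s: 44.45
position: [0.59, -0.1928, 0.1201]
tcp_rot: [[-0.124, 0.992, -0.003], [0.992, 0.124, 0.001], [0.001, -0.003, -1.0]]
force: [0.2, -0.5, -0.2]
opening: 1.0
grasp_force: 0.0
```

```bash
python3 - <<'E'
from h import *
p,W=scan(); cv2.imwrite("pics/t14.png",p[:,:,::-1])
plan((.6,.05,.11,10),(.6425,.205,.10,10))
E
```

```text
[206, 169, 46, 45, 1005] ztop 0.040 c [752. 239.] sz [108. 110.] ang 86.4 col [ 34.  66. 117.] circ [0.752 0.24  0.047]
[427, 173, 16, 11, 86] ztop 0.089 c [ 764. -268.] sz [42. 18.] ang 66.8 col [21. 22. 24.] circ [ 0.761 -0.267  0.012]
[275, 192, 103, 70, 1284] ztop 0.048 c [663.  -8.] sz [240. 162.] ang 84.6 col [15. 37. 76.] circ [ 0.658 -0.007  0.109]
[297, 208, 62, 17, 563] ztop 0.030 c [688. -10.] sz [152.  34.] ang 83.0 col [113. 117. 121.] circ [ 0.691 -0.012  0.041]
[224, 217, 29, 29, 661] ztop 0.072 c [641. 205.] sz [67. 67.] ang 2.0 col [76. 77. 76.] circ [0.64  0.205 0.033]
[297, 232, 59, 18, 581] ztop 0.029 c [630.  -7.] sz [146.  36.] ang 82.5 col [118.  94. 101.] circ [ 0.631 -0.008  0.042]
[464, 264, 67, 66, 486] ztop 0.018 c [ 483. -420.] sz [164. 159.] ang 87.7 col [101.5 101.  100. ] circ [ 0.483 -0.421  0.079]
[92, 273, 106, 70, 1414] ztop 0.048 c [464. 436.] sz [155. 243.] ang 3.8 col [103.  91.  27.] circ [0.46  0.437 0.112]
[483, 277, 44, 34, 936] ztop 0.100 c [ 482. -438.] sz [ 78. 104.] ang 19.7 col [97. 30. 28.] circ [ 0.479 -0.42   0.033]
[108, 281, 78, 26, 1061] ztop 0.024 c [490. 437.] sz [ 60. 190.] ang 5.5 col [117. 118. 106.] circ [0.484 0.439 0.053]
[107, 308, 77, 23, 1055] ztop 0.025 c [433. 438.] sz [ 53. 188.] ang 1.4 col [118. 119. 115.] circ [0.434 0.438 0.051]
t 44.5 pos [ 0.59  -0.194  0.12 ] yaw 7.0 q1 -29 q6 -36 open 1.00
  [0.965, 0.159, 0.042] [-0.001, -0.0, -0.033] dist 245 mm turn 3
  [0.581, 0.275, 0.04] [0.0, 0.0, 0.0] dist 161 mm turn 0
```

send_rows(
  moves=[
    [0.965, 0.159, 0, 0, 0, 0],
    [0.965, 0.159, 0, 0, 0, 0],
    [0.965, 0.159, 0, 0, 0, 0],
    [0.965, 0.159, 0, 0, 0, 0],
    [0.965, 0.159, 0, 0, 0, 0],
    [0.965, 0.159, 0, 0, 0, 0],
    [0.965, 0.159, 0, 0, 0, 0],
  ],
)

```text
time_s: 45.2
position: [0.6009, 0.0486, 0.1213]
tcp_rot: [[-0.121, 0.993, -0.0], [0.993, 0.121, -0.001], [-0.001, -0.0, -1.0]]
force: [0.1, 0.5, 0.6]
opening: 0.998
grasp_force: 0.0
```

```bash
python3 - <<'E'
from h import *
wcirc(.64,.205,.072)
plan((.6425,.205,.09,7),(.6425,.205,.016,7))
E
```

```text
wrist rim 937 [0.6427 0.2052 0.0332]
t 45.2 pos [0.601 0.048 0.121] yaw 6.9 q1 -6 q6 -13 open 1.00
  [0.605, 0.24, 0.125] [-0.0, 0.001, -0.001] dist 166 mm turn 0
  [0.0, 0.0, 0.296] [0.0, 0.0, 0.0] dist 74 mm turn 0
```

send_rows(
  moves=[
    [0.2, 0.08, 0, 0, 0, 0],
    [0.4, 0.16, 0, 0, 0, 0],
    [0.56, 0.22, 0.05, 0, 0, 0],
    [0.605, 0.24, 0.1, 0, 0, 0],
    [0.605, 0.24, 0.125, 0, 0, 0],
    [0.605, 0.24, 0.125, 0, 0, 0],
    [0.605, 0.24, 0.125, 0, 0, 0],
  ],
)

```text
time_s: 45.95
position: [0.6421, 0.2041, 0.0899]
tcp_rot: [[-0.118, 0.993, -0.001], [0.993, 0.118, -0.001], [-0.001, -0.001, -1.0]]
force: [0.5, 0.1, 0.1]
opening: 1.003
grasp_force: 0.0
```

```bash
python3 - <<'E'
from h import *
wcirc(.64,.205,.072)
plan((.642,.2045,.016,7))
E
```

```text
wrist rim 1418 [0.6429 0.2063 0.0332]
t 46.0 pos [0.642 0.204 0.09 ] yaw 6.8 q1 8 q6 1 open 1.00
  [0.001, -0.002, 0.298] [-0.0, 0.0, -0.002] dist 74 mm turn 0
```

send_rows(
  moves=[
    [0.003, 0, 0.1, 0, 0, 0],
    [0.003, 0, 0.2, 0, 0, 0],
    [0.003, 0, 0.26, 0, 0, 0],
    [0.003, 0, 0.297, 0, 0, 0],
    [0.003, 0, 0.297, 0, 0, 0],
    [0.003, 0, 0.297, 0, 0, 0],
  ],
)

```text
time_s: 46.6
position: [0.6428, 0.2075, 0.0166]
tcp_rot: [[-0.121, 0.993, 0.001], [0.993, 0.121, 0.0], [0.0, 0.001, -1.0]]
force: [-0.3, 1.1, -0.3]
opening: 1.001
grasp_force: 0.0
```

send_rows(
  moves=[
    [0, 0, 0, 0, 0, 0],
    [0, 0, 0, 0, 0, 0],
    [0, 0, 0, 0, 0, 0],
    [0, 0, 0, 0, 0, 0],
    [0, 0, 0, 0, 0, 0],
    [0, 0, 0, 0, 0, 0],
    [0, 0, -0.03, 0, 0, 0],
    [0, 0, -0.1, 0, 0, 0],
    [0, 0, -0.22, 0, 0, 0],
    [0, 0, -0.36, 0, 0, 0],
    [0, 0, -0.52, 0, 0, 0],
    [0, 0, -0.6, 0, 0, 0],
  ],
  grip=0,
)

```text
time_s: 47.8
position: [0.6439, 0.2081, 0.1698]
tcp_rot: [[-0.121, 0.993, 0.006], [0.993, 0.121, 0.001], [0.0, 0.006, -1.0]]
force: [1.8, -0.1, -0.8]
opening: 0.783
grasp_force: 30.0
```

```bash
python3 - <<'E'
from h import *
plan((.56,-.02,.165,-5),(.52,-.25,.165,-20))
E
```

```text
t 47.8 pos [0.644 0.208 0.17 ] yaw 7.0 q1 8 q6 2 open 0.78
  [-0.865, -0.444, 0.016] [0.004, -0.001, 0.133] dist 243 mm turn -12
  [-0.93, -0.079, 0.0] [0.0, 0.0, 0.167] dist 233 mm turn -15
```

send_rows(
  moves=[
    [-0.06, -0.03, 0, 0, 0, 0.01],
    [-0.15, -0.08, 0, 0, 0, 0.02],
    [-0.27, -0.14, 0, 0, 0, 0.04],
    [-0.4, -0.2, 0, 0, 0, 0.06],
    [-0.53, -0.27, 0, 0, 0, 0.08],
    [-0.66, -0.34, 0, 0, 0, 0.1],
    [-0.78, -0.4, 0, 0, 0, 0.12],
    [-0.865, -0.444, 0, 0, 0, 0.133],
  ],
)

```text
time_s: 48.6
position: [0.5547, -0.0229, 0.1638]
tcp_rot: [[0.091, 0.996, -0.005], [0.996, -0.091, 0.0], [-0.0, -0.005, -1.0]]
force: [-0.0, -0.9, -0.8]
opening: 0.78
grasp_force: 30.0
```

send_rows(
  moves=[
    [-0.12, -0.01, 0, 0, 0, 0.02],
    [-0.25, -0.02, 0, 0, 0, 0.04],
    [-0.38, -0.03, 0, 0, 0, 0.06],
    [-0.51, -0.04, 0, 0, 0, 0.08],
    [-0.64, -0.05, 0, 0, 0, 0.1],
    [-0.76, -0.06, 0, 0, 0, 0.13],
    [-0.86, -0.07, 0, 0, 0, 0.15],
    [-0.93, -0.079, 0, 0, 0, 0.167],
    [-0.93, -0.079, 0, 0, 0, 0.167],
  ],
)

```text
time_s: 49.5
position: [0.5163, -0.2522, 0.1645]
tcp_rot: [[0.347, 0.938, -0.002], [0.938, -0.347, 0.001], [0.0, -0.002, -1.0]]
force: [0.2, 0.4, -1.7]
opening: 0.782
grasp_force: 30.0
```

```bash
python3 - <<'E'
from h import *
p,W=scan(); wcirc(.4825,-.42,.099)
plan((.482,-.421,.165,-20))
E
```

```text
[206, 169, 45, 45, 1001] ztop 0.040 c [752. 239.] sz [108. 110.] ang 85.3 col [ 33.  64. 114.] circ [0.752 0.24  0.047]
[413, 173, 30, 32, 710] ztop 0.088 c [ 748. -255.] sz [68. 62.] ang 49.5 col [22. 23. 22.] circ [ 0.748 -0.258  0.02 ]
[275, 192, 103, 70, 1262] ztop 0.048 c [663. -10.] sz [245. 163.] ang 84.0 col [15. 39. 78.] circ [ 0.657 -0.007  0.109]
[300, 208, 57, 16, 564] ztop 0.029 c [692. -11.] sz [143.  36.] ang 85.3 col [109. 114. 118.] circ [ 0.684 -0.011  0.041]
[297, 228, 59, 20, 558] ztop 0.030 c [629.  -6.] sz [143.  35.] ang 79.6 col [131. 114. 116.] circ [ 0.627 -0.007  0.041]
[92, 273, 106, 70, 1410] ztop 0.047 c [464. 437.] sz [156. 243.] ang 4.0 col [99. 87. 26.] circ [0.46  0.437 0.112]
[109, 279, 76, 28, 1052] ztop 0.024 c [493. 435.] sz [ 62. 184.] ang 5.7 col [114. 115. 104.] circ [0.487 0.441 0.051]
[503, 282, 28, 48, 282] ztop 0.101 c [ 457. -466.] sz [ 59. 130.] ang 59.8 col [81.5 70.5 73. ] circ [ 0.479 -0.422  0.031]
[109, 308, 77, 24, 1047] ztop 0.025 c [430. 433.] sz [ 53. 183.] ang 5.2 col [115. 116. 110.] circ [0.434 0.439 0.05 ]
wrist rim 218 [ 0.4829 -0.4187  0.0326]
t 49.6 pos [ 0.517 -0.249  0.165] yaw -20.1 q1 -37 q6 -17 open 0.78
  [-0.692, 0.104, -0.001] [-0.001, -0.001, -0.001] dist 175 mm turn 0
```

Stack unmoved. I'll go above it.

send_rows(
  moves=[
    [-0.08, 0.01, 0, 0, 0, 0],
    [-0.18, 0.03, 0, 0, 0, 0],
    [-0.3, 0.05, 0, 0, 0, 0],
    [-0.42, 0.06, 0, 0, 0, 0],
    [-0.54, 0.08, 0, 0, 0, 0],
    [-0.63, 0.1, 0, 0, 0, 0],
    [-0.68, 0.104, 0, 0, 0, 0],
    [-0.692, 0.104, 0, 0, 0, 0],
    [-0.692, 0.104, 0, 0, 0, 0],
    [-0.692, 0.104, 0, 0, 0, 0],
  ],
)

```text
time_s: 50.6
position: [0.4833, -0.4198, 0.1657]
tcp_rot: [[0.342, 0.94, -0.0], [0.94, -0.342, 0.001], [0.001, -0.001, -1.0]]
force: [0.7, -0.2, -0.1]
opening: 0.786
grasp_force: 30.0
```

```bash
python3 - <<'E'
from h import *
s=readout.read_state(); z=s["position"][2]
wcirc(s["position"][0],s["position"][1],z-.017+.072)
plan((.482,-.421,.0695,-20))
E
```

```text
wrist rim 2771 [ 0.4845 -0.4211  0.0335]
t 50.6 pos [ 0.483 -0.42   0.166] yaw -20.0 q1 -51 q6 -31 open 0.78
  [-0.006, -0.003, 0.385] [-0.0, -0.001, 0.0] dist 96 mm turn -0
```

send_rows(
  moves=[
    [0, -0.008, 0.08, 0, 0, 0],
    [0, -0.008, 0.18, 0, 0, 0],
    [0, -0.008, 0.25, 0, 0, 0],
    [0, -0.008, 0.3, 0, 0, 0],
    [0, -0.008, 0.34, 0, 0, 0],
    [0, -0.008, 0.37, 0, 0, 0],
    [0, -0.008, 0.386, 0, 0, 0],
    [0, -0.008, 0.386, 0, 0, 0],
    [0, -0.008, 0.386, 0, 0, 0],
  ],
)

```text
time_s: 51.55
position: [0.4815, -0.4213, 0.0698]
tcp_rot: [[0.343, 0.939, 0.001], [0.939, -0.343, -0.001], [-0.0, 0.001, -1.0]]
force: [1.1, 0.2, -1.7]
opening: 0.776
grasp_force: 30.0
```

send_rows(
  moves=[
    [0, 0, 0, 0, 0, 0],
    [0, 0, 0, 0, 0, 0],
    [0, 0, 0, 0, 0, 0],
    [0, 0, 0, 0, 0, 0],
    [0, 0, 0, 0, 0, 0],
    [0, 0, -0.05, 0, 0, 0],
    [0, 0, -0.15, 0, 0, 0],
    [0, 0, -0.3, 0, 0, 0],
    [0, 0, -0.4, 0, 0, 0],
    [0, 0, -0.4, 0, 0, 0],
  ],
  grip=1,
)

```text
time_s: 52.55
position: [0.4836, -0.4237, 0.1749]
tcp_rot: [[0.343, 0.939, 0.007], [0.939, -0.343, -0.008], [-0.005, 0.009, -1.0]]
force: [-0.3, -0.8, -0.4]
opening: 0.999
grasp_force: 0.0
```

send_rows(
  moves=[
    [0.9, 0, -0.05, 0, 0, 0],
    [0.9, 0, -0.05, 0, 0, 0],
    [0.9, 0, -0.05, 0, 0, 0],
    [0.9, 0, -0.05, 0, 0, 0],
    [0.9, 0, -0.05, 0, 0, 0],
    [0.9, 0, -0.05, 0, 0, 0],
    [0.9, 0, -0.05, 0, 0, 0],
  ],
)

```text
time_s: 53.25
position: [0.5581, -0.2092, 0.1814]
tcp_rot: [[0.341, 0.94, -0.001], [0.94, -0.341, -0.0], [-0.001, -0.001, -1.0]]
force: [0.6, 0.0, 0.0]
opening: 1.0
grasp_force: 0.0
```

```bash
python3 - <<'E'
from h import *
p,W=scan(); cv2.imwrite("pics/t16.png",p[:,:,::-1])
p2,_=cloud("side"); 
cv2.imwrite("pics/f.png",np.vstack([cv2.resize(p[160:360,80:540],(800,348)),cv2.resize(p2[150:430,130:500],(330,250)) .repeat(1,0) if 0 else cv2.copyMakeBorder(cv2.resize(p2[150:430,130:500],(330,250)),0,0,0,470,0)])[:,:,::-1])
E
```

```text
[206, 169, 45, 45, 1000] ztop 0.040 c [752. 239.] sz [109. 109.] ang 86.1 col [ 33.  65. 116.] circ [0.752 0.24  0.047]
[413, 173, 30, 32, 598] ztop 0.088 c [ 750. -252.] sz [51. 60.] ang 53.8 col [22. 23. 23.] circ [ 0.749 -0.256  0.019]
[275, 191, 103, 71, 1275] ztop 0.048 c [663.  -7.] sz [252. 163.] ang 84.1 col [16. 39. 80.] circ [ 0.657 -0.008  0.109]
[298, 206, 60, 17, 565] ztop 0.029 c [690.  -9.] sz [150.  40.] ang 84.8 col [111. 116. 120.] circ [ 0.685 -0.011  0.041]
[297, 231, 60, 16, 560] ztop 0.029 c [631.  -7.] sz [148.  36.] ang 88.3 col [133.  116.  118.5] circ [ 0.631 -0.007  0.041]
[483, 263, 48, 67, 1269] ztop 0.114 c [ 473. -443.] sz [116. 163.] ang 66.5 col [76. 69. 70.] circ [ 0.479 -0.421  0.032]
[92, 273, 105, 70, 1421] ztop 0.047 c [461. 436.] sz [151. 243.] ang 3.9 col [102.  90.  27.] circ [0.461 0.437 0.112]
[108, 281, 76, 25, 1046] ztop 0.025 c [499. 440.] sz [186.  59.] ang 89.5 col [115.  117.  106.5] circ [0.487 0.442 0.05 ]
[107, 307, 79, 24, 1078] ztop 0.025 c [436. 437.] sz [192.  56.] ang 89.7 col [117. 118. 110.] circ [0.433 0.438 0.051]
```

View pics/f.png

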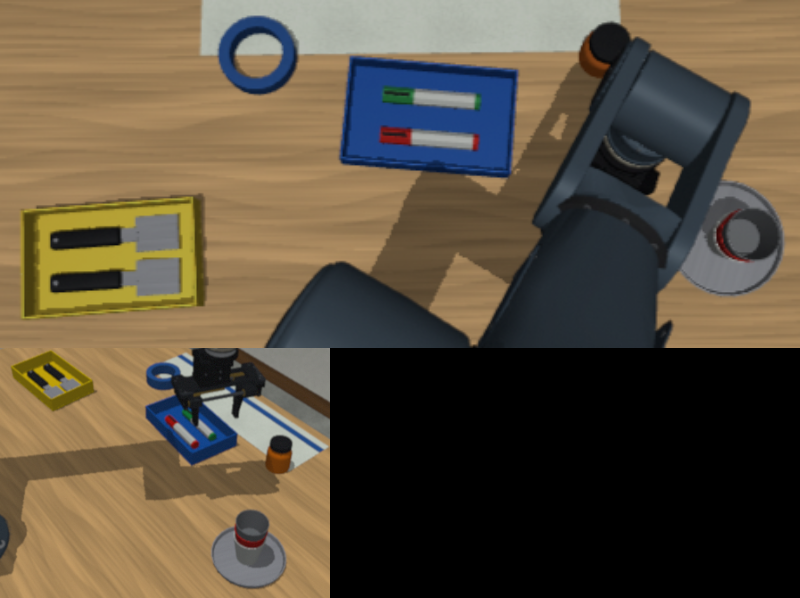

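The knives (110,238) and (110,275), the markers (430,98) and (430,138), and the three-cup stack (750,235) all look right. One full top view will rule out anything that was hidden under the arm at the start.

View pics/t16.png

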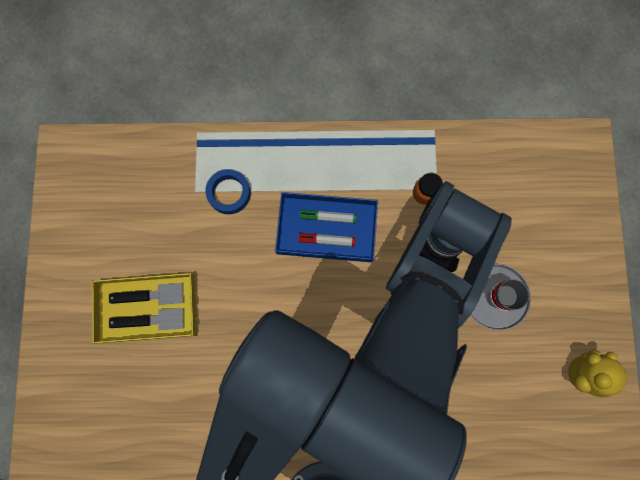

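Nothing is left over. The tape (228,191), the jar (428,188) and the duck haven't moved. Handing in.

```bash
python3 -c "
from rig import ticket
print(ticket.hand_in())"
```

```text
the job is handed in; nothing more can be done
None
```

The table is cleared and handed in at about 53 s: white, red and grey cups nested in the tray, both markers flat in the blue bin and both knives flat in the yellow bin, tape and jar unmoved; no verdict came back.

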